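# Stamp the maker's mark into wooden display plinths on a mallet-struck shuttle press

### The arm

A 7-joint arm with a two-finger parallel gripper is mounted at the origin on the work surface. World frame = base frame: x ahead of the robot, y to its left, z up, the work surface at z = 0. Lengths are in mm, angles in rad, forces in N, time in s.
With the tool pointing down it reaches from about 425 to 800 mm from the base axis. Payload 8.3 kg.
Tool frame: the origin (TCP) lies midway between the tips of the shut fingers; the grasp point (between the pads) lies 19 mm behind it; z points along the fingers, y is the line along which they close (so a half turn about z gives the same grasp; the last joint's range is limited). The gripper opens to 85 mm and grips with 20 to 120 N. Pads are 22 mm wide; open, the fingers measure 114 mm over their backs; the gripper's body (76 mm by 85 mm) begins 54 mm behind the grasp point. The pads swing forward as they close: fully open they stand 13 mm farther back than shut.
Start: joints at [1.258, 0.383, 0.016, 1.37, -0.006, 1.388, -0.046], TCP at [154.545, -605.573, 231.279] pointing down, gripper open.
Joint ranges: [-2.95, 2.95], [-0.25, 2.06], [-1.52, 1.56], [0.18, 2.33], [-1.44, 4.58], [0.02, 2.06], [-3.01, 3.01]. Speed limits (rad/s): [2.39, 2.39, 3.01, 3.01, 3.14, 3.14, 3.14].

### API

Orientations are given as [roll, pitch, yaw] about the fixed x, y, z axes, in that order (R = Rz(yaw) Ry(pitch) Rx(roll)).
In Python, from rig import r gives the robot as it stands. The module is installed in compiled form; this text tells all that it offers.
- The arm moves only by the tool step_arm, never from a script. Its argument "plan" is text: rows parted by semicolons, each of 7 numbers parted by spaces: the opening, from 0 (shut) to 1 (fully open), then the shift along the world's x, y, z in m, then the turn, a rotation vector about the world's x, y, z in rad. In form: grip tx ty tz rx ry rz; .... A call has 1 to 5 rows; each row is the pose to reach, as a shift and turn from the pose commanded when the call began; what a row does not reach only later rows make up. A row lasts 1/12 s, in which the tool goes at most 41.7 mm and 7.16 degrees, less where a joint would pass 70% of its speed; a pose out of reach is approached as far as the arm can. A call with a gripper value outside its range is refused whole. The fingers move at their own pace and stop on an object; the grip force is fixed at half the most. Time passes only in rows, so rows that repeat a pose let the fingers close. It gives the time, the measured TCP pose, the force, the opening and the grip force at its end, in the units of the state.
- r.read_state(): the state, without advancing time (a new reading comes with each control period).
- r.camera(name): name is "scene" or "side" or "wrist"; returns a dict with "frame" (420x560x3 uint8, red, green, blue), "range_z" (420x560 float32, mm along the optical axis (not along the pixel's ray), 0 where there is no reading), "mtx" (3x3 intrinsics, pixels), "origin" and "rotation" of the camera in the world. Camera axes: x right, y up, looking along -z (the intrinsics and any distortion apply to the point x, -y, -z); pixel columns grow to the right and rows downward; lengths in mm; the calibration is good to about 2 mm. A picture is of the moment at which its call begins.
- r.sign_off(): hands the job in; it is judged then, once.
The state is a dict: "clock": time; "joint_positions": joint angles; "joint_velocities": joint speeds; "effort": joint torques, N m; "position": TCP position; "eef_rot": TCP orientation; "wrist_force": force on the tool from outside, world axes, zero at the start; "moment": the same for the moment, N m; "opening": finger opening in mm; "grasp_force": force on a finger pad.
Only numpy, scipy, OpenCV 4.12 (cv2) and the standard library are available. Lean on these libraries where they do the work, as an engineer would, in place of code of your own. Each camera call takes 0.05 s, during which the arm holds its last target. There are 200 camera calls.

### The job

Mark this batch of wooden display plinths in the hand press: draw the press's shuttle fully out, lay every plinth down flat in a die cavity of its own outline, slide the shuttle fully home under the bridge, and drive the sprung striking head fully down with the mallet, letting it spring back up. Then stand the mallet back in its rest as you found it, its handle in the saddle, draw the shuttle fully out again, and lay all the stamped plinths flat in the dark wooden tray, side by side and not on one another. Do not shift the paint, cement, model, kit frame, nippers or sanding block lying about the bench.

Things in the scene. Friction and masses are not known exactly. Their poses are not given: they have to be found in the camera images.
- press: hand marking press, fixed: dark steel base 180 mm (its x) by 300 mm (its y), 12 mm thick, on the cutting mat (top 2 mm above the bench), origin at its underside centre, z up. Two pillars at x +-80 mm, y -75 mm carry a blue bridge 185 x 56 mm, top 104 mm above the origin. Under it hangs the ram's platen, 118 mm (x) by 90 mm (y); with the ram up its stamp faces are 27.5 mm above the cavity floors
- shuttle (a joint): aluminium shuttle die on the slideway, m: 0 = fully out, in the open (its centre at the press's y +75 mm), 0.150 = fully home at the stop under the bridge; grows to the press's -y. Friction about 2 N, stays where left. Shuttle 134 mm (x) by 116 mm (y), top 31.5 mm above the press's origin; four cavities 5 mm deep, 3.5 mm wider than their plinths, mouths chamfered 2.5 mm
- shuttle_knob (a point): top centre of the shuttle's red upright knob, 22 mm across, 37 mm tall (its lowest 6 mm 18 mm across), on a flat tongue 120 mm to the press's +y of the shuttle's centre; can be gripped from above; moves with the shuttle
- cavity_round_a (a point): centre of the floor of a round cavity, 43.5 mm in diameter, in the shuttle; moves with it. Its x, y, z axes are those of the press (all four cavities)
- cavity_round_b (a point): centre of the floor of the other round cavity
- cavity_square_a (a point): centre of the floor of a square cavity, 39.5 mm wide, its sides along the press's x and y; moves with the shuttle
- cavity_square_b (a point): centre of the floor of the other square cavity
- ram (a joint): how far the sprung ram is driven down, m: 0 = up, 0.012 = fully down on its stop. A spring pushes it back up with about 3 N at the top and 8 N at the bottom
- striking_top (a point): centre of the flat top of the brass striking head on the ram, a disc 42 mm across (its flat top 36 mm) and 16 mm thick over the middle of the bridge, where the mallet lands (about 156 mm above the press's origin when the ram is up)
- mallet: soft-faced mallet, about 0.34 kg. Head: upright cylinder 39 mm across, 76 mm tall, white face below, red face above; origin at the centre of the white face, z up along the head. Handle: level wooden bar 18 mm wide (its y), 24 mm high, reaching 202 mm along the mallet's -x, centre line 38 mm above the origin
- mallet_grip (a point): point on the centre line of the mallet's handle, 55 mm along the mallet's -x from the head's axis: a good place to grip, from above across the handle
- mallet_rest: plywood mallet rest, fixed on the cutting mat; origin at its underside, below the mallet's head, axes as the mallet's at rest: base from x +35 to -200 mm, 56 mm wide, 10 mm thick. The mallet stands on it on its white face on a round black pad, its origin 10 mm above the rest's; the handle lies in an open saddle at x -161 to -183 mm, gap 32 mm, cheeks up to 50 mm above the origin
- tray: dark wooden tray for finished plinths, fixed on the cutting mat, 250 mm (its x) by 130 mm (its y) outside, 18 mm high, walls and floor 5 mm thick; origin at the centre of its underside
- plinth_round_1: round light-wood plinth, 40 mm in diameter and 15 mm thick, about 18 g; origin at its middle (7.5 mm above its underside), z across its thickness, either face may be up. Absent in some batches. It lies on the cutting mat, whose top is 2 mm above the bench
- plinth_square_1: square medium-brown wood plinth, 36 x 36 mm and 15 mm thick, sides along its x and y, about 19 g; origin at its middle (7.5 mm above its underside), z across its thickness, either face may be up. Absent in some batches. It lies on the cutting mat, whose top is 2 mm above the bench
- plinth_round_2: round light-wood plinth, 40 mm in diameter and 15 mm thick, about 18 g; origin at its middle (7.5 mm above its underside), z across its thickness, either face may be up. Absent in some batches. It lies on the cutting mat, whose top is 2 mm above the bench
- plinth_square_2: square medium-brown wood plinth, 36 x 36 mm and 15 mm thick, sides along its x and y, about 19 g; origin at its middle (7.5 mm above its underside), z across its thickness, either face may be up. Absent in some batches. It lies on the cutting mat, whose top is 2 mm above the bench
- paint_jar: bystander: small red paint jar with a white cap, 34 mm in diameter, 52 mm tall; origin at its underside
- cement_bottle: bystander: glass cement jar with a green cap, 38 mm in diameter, 60 mm tall; origin at its underside
- model_vehicle: bystander: half-built olive model of a tracked vehicle, 120 x 84 x 50 mm; origin at its underside
- kit_frame: bystander: flat olive frame of moulded kit parts, 110 x 150 mm, 9 mm high; origin at its underside
- nippers: bystander: sprue nippers with orange handles, 120 mm long, 14 mm high, lying flat; origin at the pivot's underside, handles to its -x
- sanding_block: bystander: blue sanding block 70 x 35 x 20 mm; origin at its underside
There are look-alikes about, which are no part of the job. What is shaped like the plinth_round_1 but grey is not meant. What is shaped like the plinth_round_2 but green is not meant.

How it is judged (in metres and radians):
On the way, in this order (a step that is already met when the one before it is completed fails the run):
1. the shuttle is drawn fully out (value of joint shuttle below 0.005 m), for 0.1 s.
2. every plinth lies seated flat in a cavity of its own outline (((horizontal distance between plinth_round_1 and cavity_round_a below 0.004 m and z of plinth_round_1 in the frame of cavity_round_a below 0.0095 m and angle between the z axis of plinth_round_1 and the z axis of press, either way round below 0.08 rad) or (horizontal distance between plinth_round_1 and cavity_round_b below 0.004 m and z of plinth_round_1 in the frame of cavity_round_b below 0.0095 m and angle between the z axis of plinth_round_1 and the z axis of press, either way round below 0.08 rad)) and ((horizontal distance between plinth_square_1 and cavity_square_a below 0.004 m and z of plinth_square_1 in the frame of cavity_square_a below 0.0095 m and angle between the z axis of plinth_square_1 and the z axis of press, either way round below 0.08 rad) or (horizontal distance between plinth_square_1 and cavity_square_b below 0.004 m and z of plinth_square_1 in the frame of cavity_square_b below 0.0095 m and angle between the z axis of plinth_square_1 and the z axis of press, either way round below 0.08 rad)) and ((horizontal distance between plinth_round_2 and cavity_round_a below 0.004 m and z of plinth_round_2 in the frame of cavity_round_a below 0.0095 m and angle between the z axis of plinth_round_2 and the z axis of press, either way round below 0.08 rad) or (horizontal distance between plinth_round_2 and cavity_round_b below 0.004 m and z of plinth_round_2 in the frame of cavity_round_b below 0.0095 m and angle between the z axis of plinth_round_2 and the z axis of press, either way round below 0.08 rad)) and ((horizontal distance between plinth_square_2 and cavity_square_a below 0.004 m and z of plinth_square_2 in the frame of cavity_square_a below 0.0095 m and angle between the z axis of plinth_square_2 and the z axis of press, either way round below 0.08 rad) or (horizontal distance between plinth_square_2 and cavity_square_b below 0.004 m and z of plinth_square_2 in the frame of cavity_square_b below 0.0095 m and angle between the z axis of plinth_square_2 and the z axis of press, either way round below 0.08 rad))), for 0.2 s.
3. the shuttle is fully home under the bridge with every plinth seated (all of step 2 and value of joint shuttle above 0.147 m), for 0.2 s.
4. the striking head is driven fully down by the mallet with the shuttle home and every plinth seated (all of step 3 and value of joint ram above 0.011 m and contact force between mallet and ram above 1 N), for 0.02 s.
5. the ram is up again, the mallet stands back in its rest and the shuttle is drawn fully out (value of joint shuttle below 0.005 m and value of joint ram below 0.002 m and distance between mallet and mallet_rest below 0.025 m and angle between mallet's own z axis and vertical below 0.06 rad and angle between the x axis of mallet and the x axis of mallet_rest, either way round below 0.12 rad), for 0.1 s.
At the end, for the whole second after the job is handed in: every plinth of the batch lies flat and still on the tray's floor, none stacked; the mallet stands still in its rest, origin within 25 mm of the rest's, upright within 0.06 rad, handle along the rest within 0.12 rad; the shuttle is within 5 mm of fully out, the ram within 2 mm of fully up (all of step 5 and x of plinth_round_1 in the frame of tray between -0.12 and 0.12 m and y of plinth_round_1 in the frame of tray between -0.06 and 0.06 m and z of each of plinth_round_1, plinth_square_1, plinth_round_2, plinth_square_2 in the frame of tray below 0.016 m and angle between the z axis of each of plinth_round_1, plinth_square_1, plinth_round_2, plinth_square_2 and the z axis of tray, either way round below 0.1 rad and linear speed of each of plinth_round_1, plinth_square_1, plinth_round_2, plinth_square_2, mallet below 0.02 m/s and x of plinth_square_1 in the frame of tray between -0.12 and 0.12 m and y of plinth_square_1 in the frame of tray between -0.06 and 0.06 m and x of plinth_round_2 in the frame of tray between -0.12 and 0.12 m and y of plinth_round_2 in the frame of tray between -0.06 and 0.06 m and x of plinth_square_2 in the frame of tray between -0.12 and 0.12 m and y of plinth_square_2 in the frame of tray between -0.06 and 0.06 m); the robot touches nothing.
It fails at once if a bystander (paint jar, cement bottle, model, kit frame, nippers, sanding block) is shifted by more than 40 mm or knocked over (distance of any of paint_jar, cement_bottle, model_vehicle, kit_frame, nippers, sanding_block from where it was at the start of the episode above 0.04 m or angle between any of paint_jar, cement_bottle, model_vehicle, kit_frame, nippers, sanding_block's own z axis and vertical above 0.6 rad).
Of plinth_round_1, plinth_square_1, plinth_round_2, plinth_square_2 only 2 to 4 are there at a start; the rules pass over those that are not, and their reading is None.
At some moment in a run one of plinth_round_1, plinth_square_1, plinth_round_2, plinth_square_2 may be knocked a few centimetres aside while the robot is not near it.
It also fails if it takes over 210 s, if anything falls off the work surface, if the arm or the gripper's body presses on something with over 40 N, if the wrist force passes 120 N, or if a joint passes its speed limit or range.

## Working session

There is one attempt and no reset: what is moved stays moved. The work goes in short steps, Python scripts to look and compute and a tool call to move; the robot and the scene stay as the last step left them, time stands still between calls to the robot, and variables do not carry over. Pictures are saved under pics/ and viewed, at most 14 in all, crops included, and the job is handed in when it is done.

Besides the shell and the picture viewer there is one more tool, called after "Emit:" as name(argument=value, ...) on one line, values as JSON. step_arm: Moves the arm, as the interface text tells. Its arguments: {"type":"object","properties":{"plan":{"type":"string"}},"required":["plan"]}

```bash
mkdir -p pics
cat > h.py <<'E'
import numpy as np, cv2
from rig import r
def snap(n):
    c=r.camera(n); cv2.imwrite(f'pics/{n}_{r.read_state()["clock"]:.2f}.png',c['frame'][:,:,::-1]); return c
def cloud(c):
    h,w=c['range_z'].shape; u,v=np.meshgrid(np.arange(w),np.arange(h)); K=c['mtx']; z=c['range_z'].astype(float)
    P=np.stack([(u-K[0,2])/K[0,0]*z,-(v-K[1,2])/K[1,1]*z,-z],-1)
    W=P@np.array(c['rotation']).T+np.array(c['origin']); W[z<=0]=np.nan; return W
def ray(c,u,v,z):
    K=c['mtx'];d=np.array(c['rotation'])@np.array([(u-K[0,2])/K[0,0],-(v-K[1,2])/K[1,1],-1.]);o=np.array(c['origin'],float)
    return o+d*(z-o[2])/d[2]
E
python3 - <<'E'
from h import *
for n in ('scene','side','wrist'):
    c=snap(n); print(n,c['mtx'],c['origin'],c['rotation'],{k:np.shape(v) for k,v in c.items()})
print(r.read_state())
E
ls pics
```

```text
scene [[502.61405617   0.         284.1689522 ]
 [  0.         502.61405617 208.07875761]
 [  0.           0.           1.        ]] [1118.41030459 -402.56702586 1133.84180262] [ 0.60203457 -0.00896094  0.9429972 ] {'frame': (420, 560, 3), 'range_z': (420, 560), 'mtx': (3, 3), 'origin': (3,), 'rotation': (3,)}
side [[461.64820184   0.         279.520553  ]
 [  0.         461.64820184 214.68635495]
 [  0.           0.           1.        ]] [233.39652891 810.359474   772.64265363] [ 0.92063304  0.02179899 -2.78963807] {'frame': (420, 560, 3), 'range_z': (420, 560), 'mtx': (3, 3), 'origin': (3,), 'rotation': (3,)}
wrist [[352.08130893   0.         284.10185205]
 [  0.         352.08130893 211.39689855]
 [  0.           0.           1.        ]] [ 229.37799497 -586.64620407  373.40447374] [-0.30889304  0.00200974 -1.32179933] {'frame': (420, 560, 3), 'range_z': (420, 560), 'mtx': (3, 3), 'origin': (3,), 'rotation': (3,)}
{'clock': 0.15, 'joint_positions': array([ 1.25808926,  0.38406101,  0.01636789,  1.37093272, -0.00631095,
        1.38818076, -0.04648346]), 'joint_velocities': array([ 0.00232141, -0.00088523, -0.00148489, -0.00394402,  0.00248964,
        0.00057228,  0.00031683]), 'effort': array([ 2.33940053e-03, -6.28156042e+01,  8.45805220e-01, -3.72167730e+01,
        1.67257193e-02,  1.07919518e-02,  4.50124674e-05]), 'position': array([ 154.46077103, -605.20614653,  230.48949236]), 'eef_rot': array([-3.14005918e+00, -3.66120514e-07,  2.49892380e-01]), 'wrist_force': array([ 0.07748968, -0.09044631, -0.44879837]), 'moment': array([-0.05287508, -0.02519886,  0.06939438]), 'grasp_force': 0.0, 'opening': 85.51016187755793}
scene_0.05.png
side_0.10.png
wrist_0.15.png
```

View pics/scene_0.05.png

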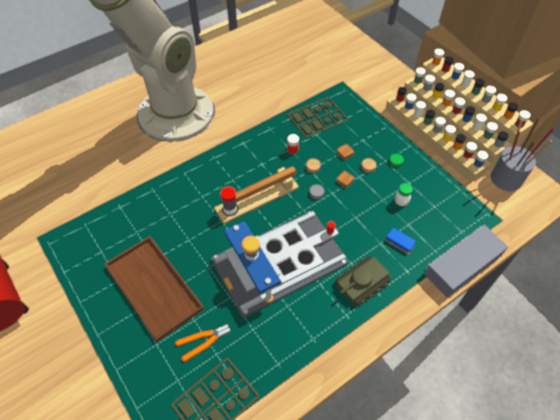

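View pics/side_0.10.png

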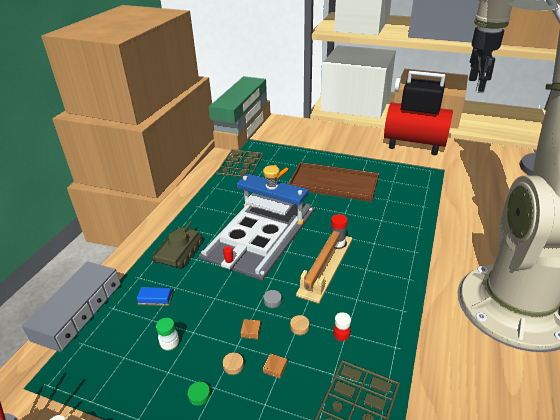

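```bash
cat >> h.py <<'E'
from scipy.spatial.transform import Rotation as Rn
_cam=r.camera
class R2:
    def __getattr__(s,k): return getattr(_r,k)
_r=r
def snap(n,save=True):
    c=_r.camera(n); c['rotation']=Rn.from_euler('xyz',c['rotation']).as_matrix()
    if save: cv2.imwrite(f'pics/{n}_{_r.read_state()["clock"]:.2f}.png',c['frame'][:,:,::-1])
    c['W']=cloud(c); c['hsv']=cv2.cvtColor(c['frame'],cv2.COLOR_RGB2HSV); return c
def blobs(c,lo,hi,zlo,zhi,amin=25):
    """colour+height masked blobs: world minAreaRect of points"""
    W=c['W']; m=cv2.inRange(c['hsv'],np.array(lo),np.array(hi))>0
    m&=(W[...,2]>zlo)&(W[...,2]<zhi)&(W[...,0]>200)&(W[...,0]<1000)&(abs(W[...,1])<700)
    n,L,S,C=cv2.connectedComponentsWithStats(m.astype(np.uint8)); out=[]
    for i in range(1,n):
        if S[i,4]<amin: continue
        p=W[L==i]; (cx,cy),(w,h),a=cv2.minAreaRect(p[:,:2].astype(np.float32))
        out.append((C[i].round(),S[i,4],np.round([cx,cy,np.median(p[:,2]),w,h,a],1)))
    return out
E
python3 - <<'E'
from h import *
for n in ('scene','side'):
    c=snap(n,0); print(n)
    for nm,a in dict(wood=((5,60,90),(22,220,255),10,26),blue=((100,120,60),(125,255,255),12,125),red=((0,180,90),(5,255,255),12,120),red2=((172,180,90),(180,255,255),12,120),
       tray=((0,60,30),(14,255,160),4,30),white=((0,0,130),(180,40,255),30,38),yellow=((15,120,120),(28,255,255),130,175),grey=((0,0,60),(180,60,200),12,22),steel=((0,0,30),(180,60,125),10,19),handle=((5,60,60),(22,255,255),50,72)).items():
        for b in blobs(c,*a): print(nm,b)
E
```

```text
scene
wood (array([436., 146.]), np.int32(461), array([564.8, 547.4,  17.6, 372.1,  93.6,  14.6]))
wood (array([345., 151.]), np.int32(134), array([442.9, 322.1,  16.3,  38.3,  37.9,  88.3]))
wood (array([313., 165.]), np.int32(127), array([428.6, 212.6,  17.2,  34.8,  43.8,  50.9]))
wood (array([369., 165.]), np.int32(133), array([520.8, 343.3,  16.3,  37.8,  41.9,  32.9]))
wood (array([345., 179.]), np.int32(149), array([522.1, 255.9,  16.3,  36.4,  38.3,  11.8]))
wood (array([256., 200.]), np.int32(621), array([431.7,  18.2,  12.7, 234.7,  55.9,  82.6]))
wood (array([152., 289.]), np.int32(536), array([ 500.4, -337.6,   19.7,  253.3,  129.5,    2.8]))
wood (array([228., 283.]), np.int32(70), array([ 602.8, -185.4,   21.7,   13.8,   38.6,   81.6]))
wood (array([269., 300.]), np.int32(36), array([ 698.6, -127.6,   20.7,   22.9,   13.2,   85.3]))
wood (array([  9., 326.]), np.int32(37), array([ 402. , -653.3,   19.7,    4.8,   42.7,    1.2]))
blue (array([467., 117.]), np.int32(38), array([597. , 634.2,  97.1,  16.2,  10.7,  31.3]))
blue (array([478., 163.]), np.int32(29), array([716
[... 6120 characters left out ...]
6,   13.1,   63.2,   13.6,   82.8]))
steel (array([262., 257.]), np.int32(761), array([576.9,   2.5,  13.4, 223.2,  85.1,  82.8]))
steel (array([216., 253.]), np.int32(272), array([689.4,  66.8,  13.3,  67.6,  65.5,  80.2]))
steel (array([113., 287.]), np.int32(41), array([858.6, 254.7,  15.1,   4.8,  42.5,   2.3]))
steel (array([ 92., 311.]), np.int32(102), array([858.9, 326.5,  13.9,   7.4,  98.2,   0.9]))
steel (array([ 68., 337.]), np.int32(61), array([858.2, 402.8,  13.1,  46.9,   5.6,  89.3]))
handle (array([236., 128.]), np.int32(168), array([ 860.3, -546.3,   55.7,  279.9,   87.6,   70.9]))
handle (array([321., 259.]), np.int32(523), array([425.9,  46.8,  60.7, 189.9,  19.1,  85.3]))
```

Emit:
step_arm(plan="1 .118 .172 0 0 0 -.37;1 .118 .172 0 0 0 -.37;1 .118 .172 0 0 0 -.37;1 .118 .172 0 0 0 -.37;1 .118 .172 0 0 0 -.37")

```text
clock: 0.67
position: [272.3, -433.2, 231.2]
eef_rot: [3.141, 0.0, -0.121]
wrist_force: [1.0, -0.5, 0.2]
opening: 85.2
grasp_force: 0.0
```

Emit:
step_arm(plan="1 .118 .172 0 0 0 0;1 .118 .172 0 0 0 0;1 .118 .172 0 0 0 0;1 .118 .172 0 0 0 0;1 .118 .172 0 0 0 0")

```text
clock: 1.08
position: [390.1, -261.3, 231.5]
eef_rot: [3.141, -0.0, -0.12]
wrist_force: [0.9, -0.1, 0.3]
opening: 85.2
grasp_force: 0.0
```

Emit:
step_arm(plan="1 .118 .172 0 0 0 0;1 .118 .172 0 0 0 0;1 .118 .172 0 0 0 0;1 .118 .172 0 0 0 0;1 .118 .172 0 0 0 0")

```text
clock: 1.5
position: [508.0, -89.6, 231.5]
eef_rot: [3.141, -0.001, -0.121]
wrist_force: [0.1, -0.1, 0.3]
opening: 85.7
grasp_force: 0.0
```

Emit:
step_arm(plan="1 .08 .12 0 0 0 0;1 .08 .12 0 0 0 0;1 .08 .12 0 0 0 0;1 .131 .193 -.03 0 0 0;1 .131 .193 -.06 0 0 0")

```text
clock: 1.92
position: [621.5, 76.8, 198.6]
eef_rot: [-3.139, -0.006, -0.119]
wrist_force: [0.3, 0.4, 0.8]
opening: 85.7
grasp_force: 0.0
```

```bash
python3 - <<'E'
from h import *
c=snap('wrist'); 
for b in blobs(c,(0,150,70),(6,255,255),40,80): print(b)
for b in blobs(c,(0,0,130),(180,40,255),30,38): print(b)
print(r.read_state()['position'])
E
ls pics
```

```text
(array([252., 181.]), np.int32(612), array([638.1, 101.7,  66.5,  20.2,  21.1,  38.1]))
(array([517.,  80.]), np.int32(78), array([ 691.7, -124.2,   33.7,    3.4,   10.3,   80.9]))
(array([384., 170.]), np.int32(12826), array([626.8,  11. ,  33.7, 174.2, 133.7,  83.1]))
(array([238., 166.]), np.int32(26), array([648.4, 114.5,  30.5,   3.9,   9. ,  18.6]))
(array([  5., 182.]), np.int32(313), array([658.2, 325. ,  33.7,  10.8,  32.4,  73.9]))
(array([484., 258.]), np.int32(47), array([ 531.8, -104.8,   34.5,    3.2,    9.7,   82.9]))
[619.77525718  83.11999112 189.78720183]
scene_0.05.png
side_0.10.png
wrist_0.15.png
wrist_1.97.png
```

Emit:
step_arm(plan="1 .018 .019 -.06 0 0 0;1 .018 .019 -.06 0 0 0;1 .018 .019 -.06 0 0 0")

```text
clock: 2.22
position: [634.0, 93.8, 129.4]
eef_rot: [3.14, 0.009, -0.117]
wrist_force: [-1.5, -0.8, -1.5]
opening: 85.3
grasp_force: 0.0
```

Emit:
step_arm(plan="1 .004 .008 -.04 0 0 0;1 .004 .008 -.087 0 0 0;1 .004 .008 -.087 0 0 0;0 .004 .008 -.087 0 0 0;0 .004 .008 -.087 0 0 0")

```text
clock: 2.63
position: [641.7, 99.8, 51.2]
eef_rot: [-3.141, -0.002, -0.121]
wrist_force: [0.0, 0.1, 0.4]
opening: 63.7
grasp_force: 0.0
```

Emit:
step_arm(plan="0 0 0 0 0 0 0;0 0 0 0 0 0 0;0 0 0 0 0 0 0;0 0 0 0 0 0 0;0 0 0 0 0 0 0")

```text
clock: 3.05
position: [642.0, 100.6, 51.4]
eef_rot: [-3.141, -0.004, -0.12]
wrist_force: [-1.5, -0.8, 8.2]
opening: 18.9
grasp_force: 58.5
```

Emit:
step_arm(plan="0 .0012 .01 0 0 0 0;0 .0024 .02 0 0 0 0;0 .0036 .03 0 0 0 0;0 .0048 .04 0 0 0 0;0 .0048 .04 0 0 0 0")

```text
clock: 3.47
position: [647.1, 143.4, 51.5]
eef_rot: [-3.139, -0.004, -0.118]
wrist_force: [0.4, 2.9, 8.3]
opening: 19.4
grasp_force: 60.1
```

Emit:
step_arm(plan="0 .0006 .005 0 0 0 0;0 .001 .008 0 0 0 0;0 .0013 .011 0 0 0 0;0 .0013 .011 0 0 0 0")

```text
clock: 3.8
position: [647.7, 148.5, 51.4]
eef_rot: [3.138, -0.002, -0.122]
wrist_force: [-6.4, -6.7, 16.4]
opening: 19.2
grasp_force: 60.8
```

Emit:
step_arm(plan="1 0 0 0 0 0 0;1 0 0 0 0 0 0;1 0 0 .04 0 0 0;1 0 0 .08 0 0 0;1 0 0 .12 0 0 0")

```text
clock: 4.22
position: [646.0, 151.4, 169.6]
eef_rot: [3.142, 0.002, -0.12]
wrist_force: [1.0, 1.1, 0.4]
opening: 78.2
grasp_force: 0.0
```

Emit:
step_arm(plan="1 -.02 -.02 .03 0 0 0;1 -.04 -.05 .04 0 0 0;1 -.06 -.09 .04 0 0 0;1 -.06 -.11 .04 0 0 0;1 -.06 -.11 .04 0 0 0")

```text
clock: 4.63
position: [586.5, 33.9, 209.4]
eef_rot: [3.138, -0.001, -0.129]
wrist_force: [0.8, -1.3, -0.2]
opening: 85.5
grasp_force: 0.0
```

Emit:
step_arm(plan="1 0 0 0 0 0 0;1 0 0 0 0 0 0")

```text
clock: 4.8
position: [586.8, 42.1, 208.9]
eef_rot: [-3.141, -0.0, -0.12]
wrist_force: [0.4, -0.7, 0.1]
opening: 85.2
grasp_force: 0.0
```

```bash
cat >> h.py <<'E'
def cav(c):
    W=c['W']; m=(np.nan_to_num(W[...,2])>23)&(np.nan_to_num(W[...,2])<31.3)
    m=cv2.morphologyEx(m.astype(np.uint8),cv2.MORPH_OPEN,np.ones((3,3)))
    n,L,S,C=cv2.connectedComponentsWithStats(m)
    for i in range(1,n):
        if S[i,4]<300: continue
        p=W[L==i]; (cx,cy),(w,h),a=cv2.minAreaRect(p[:,:2].astype(np.float32))
        print('cav',C[i].round(),S[i,4],np.round([cx,cy,np.median(p[:,2]),w,h,a,S[i,4]],1), p[:,:2].mean(0).round(1))
E
python3 - <<'E'
from h import *
c=snap('wrist'); print(r.read_state()['position'])
for b in blobs(c,(0,150,70),(6,255,255),40,80): print('knob',b)
for b in blobs(c,(0,0,130),(180,40,255),30,38,300): print('shut',b)
for b in blobs(c,(100,120,60),(125,255,255),95,125): print('blue',b)
cav(c)
E
ls pics
```

```text
[586.83616505  42.95071228 208.81726729]
knob (array([149., 142.]), np.int32(744), array([643.3, 147.8,  66.2,  20.7,  21.6,  13.6]))
knob (array([397., 355.]), np.int32(55), array([421. , -45.3,  75.8,   2.4,  15.1,  69.3]))
shut (array([287., 132.]), np.int32(13164), array([632. ,  58.1,  33.7, 174.9, 134.4,  83.3]))
blue (array([504., 133.]), np.int32(18464), array([ 611.4, -118.9,  106.7,   56.6,  185.1,   83.7]))
cav [166.   3.] 475 [747.6 112.8  25.   59.9   7.8  83.  475. ] [749.4 119.7]
cav [341.  50.] 3488 [ 699.6  -22.    26.5  224.4   15.9   83.3 3488. ] [697. -20.]
cav [262. 100.] 2033 [ 664.8   52.3   29.3   42.7   43.3   83.2 2033. ] [665.2  52. ]
cav [324.  99.] 2135 [ 6.586e+02 -2.100e+00  2.930e+01  3.940e+01  3.930e+01  8.310e+01
  2.135e+03] [659.   -2.1]
cav [195. 138.] 1704 [ 640.4  125.    29.9   76.2   24.1   83.1 1704. ] [640.1 116.2]
cav [322. 174.] 1672 [ 592.5    5.7   29.3   42.8   43.    83.3 1672. ] [592.9   5.8]
cav [263. 174.] 1771 [ 598.8   59.7   29.3   39.9   39.6   83.2 1771. ] [599.4  59.8]
cav [332. 215.] 1963 [ 550.8   -2.5   26.4  220.1   13.8   82.2 1963. ] [551.2  -0.6]
scene_0.05.png
side_0.10.png
wrist_0.15.png
wrist_1.97.png
wrist_4.85.png
```

Emit:
step_arm(plan="1 -.087 .237 .02 0 0 0;1 -.087 .237 .02 0 0 0;1 -.087 .237 .02 0 0 0;1 -.087 .237 .02 0 0 0;1 -.087 .237 .02 0 0 0")

```text
clock: 5.27
position: [513.7, 239.9, 225.5]
eef_rot: [-3.141, 0.0, -0.118]
wrist_force: [-0.1, 0.3, 0.7]
opening: 85.5
grasp_force: 0.0
```

Emit:
step_arm(plan="1 -.01 .04 0 0 0 0;1 -.01 .04 0 0 0 0;1 -.01 .04 0 0 0 0;1 -.01 .04 0 0 0 0")

```text
clock: 5.6
position: [504.8, 277.4, 224.9]
eef_rot: [3.142, 0.001, -0.118]
wrist_force: [1.4, -0.3, -0.6]
opening: 85.3
grasp_force: 0.0
```

```bash
cat >> h.py <<'E'
def pl(c,zl=10,zh=26):
    for b in blobs(c,(5,60,90),(22,220,255),zl,zh,200): print('wood',b)
E
python3 - <<'E'
from h import *
c=snap('wrist'); s=r.read_state(); print(s['position'],s['eef_rot'],s['joint_positions'])
pl(c)
E
ls -t pics|head -1
```

```text
[505.52926865 276.09505627 224.90867946] [ 3.14112925e+00  3.56012160e-04 -1.20100529e-01] [-0.0796773   0.34139515 -0.61242401  1.49763938  0.19795367  1.36558085
 -2.39629603]
wood (array([ 33., 219.]), np.int32(2335), array([487.7, 544.5,  17.9, 236.5,   3.8,   0. ]))
wood (array([303., 163.]), np.int32(1285), array([517.8, 256.4,  17.5,  35.7,  35.7,  12.4]))
wood (array([218., 174.]), np.int32(1073), array([517.7, 343.7,  17.5,  38.9,  38.6,  78.6]))
wood (array([502., 217.]), np.int32(1759), array([437.7,  54.5,  12.5, 132.7,  31.7,  84.2]))
wood (array([250., 242.]), np.int32(1083), array([439.4, 321.9,  17.4,  35.8,  36.4,  87.7]))
wood (array([351., 243.]), np.int32(976), array([425.8, 213. ,  17.3,  38.9,  38.1,  45.2]))
wrist_5.65.png
```

Emit:
step_arm(plan=".75 .012 .068 -.06 0 0 .12;.75 .012 .068 -.06 0 0 .24;.75 .012 .068 -.06 0 0 .36;.75 .012 .068 -.06 0 0 .48;.75 .012 .068 -.06 0 0 .6")

```text
clock: 6.07
position: [517.6, 343.4, 163.6]
eef_rot: [-3.141, 0.003, 0.485]
wrist_force: [0.3, 0.5, -0.5]
opening: 64.2
grasp_force: 0.0
```

Emit:
step_arm(plan=".75 0 0 -.01 0 0 .12;.75 0 0 -.02 0 0 .24;.75 0 0 -.03 0 0 .36;.75 0 0 -.04 0 0 .48;.75 0 0 -.05 0 0 .6")

```text
clock: 6.48
position: [518.5, 342.4, 114.5]
eef_rot: [3.141, 0.001, 1.083]
wrist_force: [1.0, -0.3, -0.8]
opening: 63.9
grasp_force: 0.0
```

Emit:
step_arm(plan=".75 0 0 -.01 0 0 .12;.75 0 0 -.02 0 0 .24;.75 0 0 -.03 0 0 .372;.75 0 0 -.04 0 0 .372;.75 0 0 -.04 0 0 .372")

```text
clock: 6.9
position: [517.3, 342.0, 72.6]
eef_rot: [-3.139, 0.003, 1.446]
wrist_force: [-0.2, 0.2, -0.7]
opening: 63.9
grasp_force: 0.0
```

Emit:
step_arm(plan=".75 0 0 0 0 0 0;.75 0 0 0 0 0 0")

```text
clock: 7.07
position: [517.8, 344.1, 75.8]
eef_rot: [3.141, -0.0, 1.448]
wrist_force: [0.2, -0.5, 0.0]
opening: 63.9
grasp_force: 0.0
```

Emit:
step_arm(plan=".75 0 0 -.04 0 0 0;.75 0 0 -.07 0 0 0;.75 0 0 -.07 0 0 0;.75 0 0 -.07 0 0 0;0 0 0 -.07 0 0 0")

```text
clock: 7.48
position: [518.1, 345.5, 7.5]
eef_rot: [3.14, -0.002, 1.451]
wrist_force: [-0.5, 0.1, 0.7]
opening: 53.4
grasp_force: 0.0
```

Emit:
step_arm(plan="0 0 0 0 0 0 0;0 0 0 0 0 0 0;0 0 0 0 0 0 0;0 0 0 0 0 0 0")

```text
clock: 7.82
position: [518.6, 345.8, 8.6]
eef_rot: [3.138, -0.003, 1.451]
wrist_force: [-1.9, -0.8, 6.6]
opening: 36.9
grasp_force: 59.2
```

Emit:
step_arm(plan="0 0 0 .03 0 0 0;0 0 0 .07 0 0 0;0 0 0 .08 0 0 0;0 0 0 .08 0 0 0")

```text
clock: 8.15
position: [519.6, 347.0, 91.7]
eef_rot: [3.134, -0.006, 1.452]
wrist_force: [-0.4, -0.2, -0.8]
opening: 36.6
grasp_force: 60.0
```

```bash
python3 - <<'E'
from h import *
c=snap('wrist'); s=r.read_state(); print(s['position'],s['eef_rot'],s['opening'])
W=c['W']; p=s['position']; m=cv2.inRange(c['hsv'],np.array((5,60,90)),np.array((22,220,255)))>0
m&=(np.hypot(W[...,0]-p[0],W[...,1]-p[1])<60)&(W[...,2]>60)
q=W[m]; print(m.sum(), np.percentile(q,[2,50,98],axis=0).round(1) if m.sum() else '')
E
ls -t pics|head -1
```

```text
[518.81760672 345.84066702  89.11648731] [ 3.13655264 -0.00385028  1.45152   ] 36.49739282331063
3608 [[501.  328.1  87.9]
 [516.9 348.2 100.2]
 [536.2 365.1 101.7]]
wrist_8.20.png
```

Emit:
step_arm(plan="0 .076 -.147 .01 0 0 0;0 .076 -.147 .01 0 0 0;0 .076 -.147 .01 0 0 0;0 .076 -.147 .01 0 0 0;0 .076 -.147 .01 0 0 0")

```text
clock: 8.62
position: [598.8, 185.5, 94.4]
eef_rot: [3.139, 0.006, 1.438]
wrist_force: [1.6, -2.5, -1.6]
opening: 37.3
grasp_force: 60.1
```

Emit:
step_arm(plan="0 .07 -.147 0 0 0 0;0 .07 -.147 0 0 0 0;0 .07 -.147 0 0 0 0;0 .07 -.147 0 0 0 0;0 .07 -.147 0 0 0 0")

```text
clock: 9.03
position: [666.5, 38.2, 93.8]
eef_rot: [3.141, 0.006, 1.438]
wrist_force: [0.3, -3.1, -0.4]
opening: 37.0
grasp_force: 60.1
```

Emit:
step_arm(plan="0 0 0 -.02 0 0 0;0 0 0 -.04 0 0 0;0 0 0 -.04 0 0 0;0 0 0 -.04 0 0 0")

```text
clock: 9.37
position: [662.0, 50.6, 54.0]
eef_rot: [-3.138, 0.0, 1.452]
wrist_force: [-0.7, 0.4, 0.4]
opening: 36.5
grasp_force: 60.1
```

Emit:
step_arm(plan="0 .002 .001 -.005 0 0 0;0 .002 .001 -.01 0 0 0;0 .002 .001 -.01 0 0 0;0 .002 .001 -.01 0 0 0")

```text
clock: 9.7
position: [665.4, 51.6, 45.6]
eef_rot: [3.141, -0.0, 1.452]
wrist_force: [0.4, 1.0, -0.5]
opening: 36.9
grasp_force: 60.1
```

Emit:
step_arm(plan="0 0 0 -.006 0 0 0;0 0 0 -.012 0 0 0;0 0 0 -.012 0 0 0;0 0 0 -.012 0 0 0")

```text
clock: 10.03
position: [666.0, 51.8, 35.0]
eef_rot: [3.14, -0.0, 1.452]
wrist_force: [-3.0, 0.1, 12.6]
opening: 37.2
grasp_force: 61.4
```

Emit:
step_arm(plan=".62 0 0 0 0 0 0;.62 0 0 0 0 0 0;.62 0 0 0.02 0 0 0;.62 0 0 .06 0 0 0;.62 0 0 .09 0 0 0")

```text
clock: 10.45
position: [664.8, 51.2, 124.0]
eef_rot: [-3.14, -0.0, 1.452]
wrist_force: [0.3, -0.2, 1.2]
opening: 52.8
grasp_force: 0.0
```

Emit:
step_arm(plan=".62 0 .06 .04 0 0 0;.62 0 .06 .08 0 0 0;.62 0 .06 .08 0 0 0;.62 0 .06 .08 0 0 0")

```text
clock: 10.78
position: [666.3, 116.3, 208.9]
eef_rot: [3.135, -0.005, 1.456]
wrist_force: [-0.2, 1.2, 0.3]
opening: 53.0
grasp_force: 0.0
```

```bash
python3 - <<'E'
from h import *
c=snap('wrist'); s=r.read_state(); print(s['position'],s['eef_rot'],s['opening'])
pl(c,30,60); pl(c)
E
ls -t pics|head -1
```

```text
[665.93613501 113.90273234 205.87005104] [ 3.13764157e+00 -2.07082242e-03  1.45450026e+00] 52.89577025746058
wood (array([ 43., 230.]), np.int32(1362), array([444.2,  86.1,  51.6,  29.3, 107.1,   3. ]))
wood (array([290., 254.]), np.int32(1391), array([664.1,  49.7,  43.8,  42.5,  39.6,  35.3]))
wood (array([95., 45.]), np.int32(1927), array([518.4, 256.8,  17.4,  37. ,  36.1,  13. ]))
wood (array([ 15., 110.]), np.int32(1334), array([431.5, 211.6,  17.3,  39.2,  28.6,  69.2]))
wood (array([ 72., 268.]), np.int32(3543), array([433.8,  46.3,  12.4, 179.6,  41.5,  85. ]))
wrist_10.83.png
```

Emit:
step_arm(plan=".75 -.148 .142 -.08 0 0 .12;.75 -.148 .142 -.08 0 0 .24;.75 -.148 .142 -.08 0 0 .335;.75 -.148 .142 -.08 0 0 .335;.75 -.148 .142 -.08 0 0 .335")

```text
clock: 11.25
position: [523.4, 244.8, 125.0]
eef_rot: [-3.139, 0.001, 1.785]
wrist_force: [1.1, 0.9, -0.3]
opening: 64.0
grasp_force: 0.0
```

Emit:
step_arm(plan=".75 -.005 .005 -.04 0 0 0;.75 -.005 .005 -.045 0 0 0;.75 -.005 .005 -.045 0 0 0;.75 -.005 .005 -.045 0 0 0")

```text
clock: 11.58
position: [520.9, 249.2, 82.1]
eef_rot: [-3.14, 0.0, 1.785]
wrist_force: [-0.2, -0.3, 0.3]
opening: 64.0
grasp_force: 0.0
```

Emit:
step_arm(plan=".75 0 0 0 0 0 0;.75 0 0 0 0 0 0")

```text
clock: 11.75
position: [521.9, 250.2, 83.9]
eef_rot: [3.14, -0.001, 1.784]
wrist_force: [0.1, 0.9, -0.3]
opening: 64.0
grasp_force: 0.0
```

Correct (-4,+6), descend to about z 8, grip, lift.

Emit:
step_arm(plan=".75 -.004 .0065 -.04 0 0 0;.75 -.004 .0065 -.076 0 0 0;.75 -.004 .0065 -.076 0 0 0;.75 -.004 .0065 -.076 0 0 0;0 -.004 .0065 -.076 0 0 0")

```text
clock: 12.17
position: [517.6, 257.8, 8.8]
eef_rot: [3.139, -0.001, 1.786]
wrist_force: [0.0, 0.1, 0.9]
opening: 53.4
grasp_force: 0.0
```

Emit:
step_arm(plan="0 0 0 0 0 0 0;0 0 0 0 0 0 0;0 0 0 0 0 0 0;0 0 0 0 0 0 0")

```text
clock: 12.5
position: [518.1, 258.2, 9.6]
eef_rot: [3.137, -0.001, 1.786]
wrist_force: [-0.2, -0.8, 7.4]
opening: 34.2
grasp_force: 59.7
```

Emit:
step_arm(plan="0 0 0 .03 0 0 0;0 0 0 .07 0 0 0;0 0 0 .09 0 0 0;0 0 0 .09 0 0 0;0 0 0 .09 0 0 0")

```text
clock: 12.92
position: [517.7, 258.0, 99.7]
eef_rot: [3.136, -0.0, 1.786]
wrist_force: [-0.5, -0.9, -0.5]
opening: 33.9
grasp_force: 60.1
```

```bash
cat >> h.py <<'E'
def held():
    c=snap('wrist'); s=r.read_state(); print(s['position'].round(1),s['eef_rot'].round(3),s['opening'])
    W=c['W']; p=s['position']; m=cv2.inRange(c['hsv'],np.array((5,60,60)),np.array((22,220,255)))>0
    m&=(np.hypot(W[...,0]-p[0],W[...,1]-p[1])<60)&(abs(W[...,2]-p[2]-12)<4)
    q=W[m]
    if m.sum()>50:
        q=q[abs(q[:,2]-np.median(q[:,2]))<3]
        print(m.sum(),np.percentile(q,[2,50,98],axis=0).round(1).tolist(),cv2.minAreaRect(q[:,:2].astype(np.float32)))
E
python3 -c "
from h import *
held()"
```

```text
[517.  257.3  98. ] [3.139 0.    1.786] 33.780332486323914
5893 [[499.4, 238.9, 106.3], [517.2, 257.9, 107.4], [534.8, 275.3, 108.6]] ((517.3207397460938, 256.68743896484375), (35.800785064697266, 36.56357192993164), 12.593093872070312)
```

Emit:
step_arm(plan="0 .073 -.133 .0 0 0 -.12;0 .073 -.133 .0 0 0 -.24;0 .073 -.133 .0 0 0 -.338;0 .073 -.133 .0 0 0 -.338;0 .073 -.133 .0 0 0 -.338")

```text
clock: 13.38
position: [592.2, 115.0, 94.9]
eef_rot: [-3.141, 0.005, 1.437]
wrist_force: [-0.7, -1.5, -0.2]
opening: 34.1
grasp_force: 60.1
```

Emit:
step_arm(plan="0 .0685 -.126 0 0 0 0;0 .0685 -.126 0 0 0 0;0 .0685 -.126 0 0 0 0;0 .0685 -.126 0 0 0 0;0 .0685 -.126 0 0 0 0")

```text
clock: 13.8
position: [659.0, -9.6, 94.6]
eef_rot: [-3.14, 0.003, 1.44]
wrist_force: [-1.3, -0.7, 0.3]
opening: 34.0
grasp_force: 60.1
```

Emit:
step_arm(plan="0 0 0 -.02 0 0 0;0 0 0 -.04 0 0 0;0 0 0 -.04 0 0 0;0 0 0 -.04 0 0 0;0 0 0 -.04 0 0 0")

```text
clock: 14.22
position: [657.7, -1.0, 57.2]
eef_rot: [-3.141, -0.001, 1.45]
wrist_force: [0.4, -0.5, 0.3]
opening: 33.6
grasp_force: 60.1
```

Emit:
step_arm(plan="0 0 0 0 0 0 0;0 0 0 0 0 0 0")

```text
clock: 14.38
position: [658.4, -1.4, 57.9]
eef_rot: [3.14, -0.0, 1.449]
wrist_force: [-1.0, 0.4, -0.5]
opening: 33.9
grasp_force: 60.1
```

Emit:
step_arm(plan="0 0 -.0007 -.012 0 0 0;0 0 -.0007 -.022 0 0 0;0 0 -.0007 -.022 0 0 0;0 0 -.0007 -.022 0 0 0")

```text
clock: 14.72
position: [658.4, -1.9, 34.5]
eef_rot: [3.14, -0.001, 1.449]
wrist_force: [2.4, 1.0, 3.2]
opening: 33.9
grasp_force: 71.1
```

Emit:
step_arm(plan=".58 0 0 0 0 0 0;.58 0 0 0 0 0 0;.62 0 0 0.02 0 0 0;.62 0 0 .06 0 0 0;.62 0 0 .09 0 0 0")

```text
clock: 15.13
position: [657.0, -2.8, 125.2]
eef_rot: [-3.139, 0.0, 1.449]
wrist_force: [1.3, -0.5, 0.3]
opening: 53.2
grasp_force: 0.0
```

Emit:
step_arm(plan=".75 -.06 .11 .08 0 0 0;.75 -.06 .11 .08 0 0 0;.75 -.06 .11 .08 0 0 0;.75 -.06 .11 .08 0 0 0;.75 -.06 .11 .08 0 0 0")

```text
clock: 15.55
position: [596.0, 114.5, 208.5]
eef_rot: [3.138, -0.003, 1.458]
wrist_force: [0.6, 1.6, 0.2]
opening: 63.8
grasp_force: 0.0
```

```bash
python3 - <<'E'
from h import *
c=snap('wrist'); s=r.read_state(); print(s['position'],s['eef_rot'],s['opening'])
pl(c,30,60); pl(c)
E
ls -t pics|head -1
```

```text
[596.96214135 110.96848056 206.51568804] [ 3.13893348e+00 -8.19449415e-04  1.45420383e+00] 64.14679030215812
wood (array([119., 224.]), np.int32(1201), array([442.8,  66.8,  50. ,  31.5, 149.2,   1.6]))
wood (array([363., 246.]), np.int32(1433), array([664.6,  48.5,  43.8,  39.7,  40.3,  17.9]))
wood (array([349., 295.]), np.int32(673), array([648.2,  -6.4,  43.6,  43.4,  18.7,  82.8]))
wood (array([85., 97.]), np.int32(1685), array([425.9, 213.1,  17.4,  40. ,  38.9,  43.1]))
wood (array([139., 254.]), np.int32(2738), array([437.3,  54.3,  12.4, 163. ,  38.4,  86.5]))
wrist_15.60.png
```

Emit:
step_arm(plan=".75 -.1 .135 -.03 0 0 0;.75 -.1 .135 -.03 0 0 0;.75 -.1 .135 -.03 0 0 0;.75 -.1 .135 -.03 0 0 0;.75 -.1 .135 -.03 0 0 .077")

```text
clock: 16.02
position: [491.7, 248.2, 173.0]
eef_rot: [-3.138, -0.001, 1.533]
wrist_force: [-1.7, 1.0, 0.7]
opening: 64.2
grasp_force: 0.0
```

Emit:
step_arm(plan=".75 -.057 .075 -.09 0 0 0;.75 -.057 .075 -.09 0 0 0;.75 -.057 .075 -.09 0 0 0;.75 -.057 .075 -.09 0 0 0;.75 -.057 .075 -.09 0 0 0")

```text
clock: 16.43
position: [438.1, 317.2, 81.6]
eef_rot: [-3.137, 0.003, 1.529]
wrist_force: [0.7, -0.5, 1.1]
opening: 64.1
grasp_force: 0.0
```

Emit:
step_arm(plan=".75 0 0 0 0 0 0;.75 0 0 0 0 0 0;.75 0 0 0 0 0 0")

```text
clock: 16.68
position: [442.7, 316.3, 85.3]
eef_rot: [3.14, -0.0, 1.523]
wrist_force: [0.2, -0.1, -0.6]
opening: 63.7
grasp_force: 0.0
```

Run:
```python
from h import *
c=snap('wrist',0); s=r.read_state(); print(s['position'],s['eef_rot'],s['opening'])
pl(c)
```

```text
[442.48952683 316.50668868  85.3494619 ] [ 3.14016034e+00 -3.80402255e-04  1.52290111e+00] 63.828811046221176
wood (array([279., 215.]), np.int32(3125), array([439.1, 322.4,  17.4,  36.3,  36. ,  88.3]))
wood (array([269., 356.]), np.int32(2088), array([425.2, 214.3,  17.3,  39.5,  39.1,  89.8]))
```

Emit:
step_arm(plan=".75 -.003 .006 -.04 0 0 .012;.75 -.003 .006 -.077 0 0 .012;.75 -.003 .006 -.077 0 0 .012;.75 -.003 .006 -.077 0 0 .012;0 -.003 .006 -.077 0 0 .012")

```text
clock: 17.15
position: [438.8, 324.0, 9.5]
eef_rot: [3.14, -0.001, 1.537]
wrist_force: [-0.1, 0.1, 0.6]
opening: 53.6
grasp_force: 0.0
```

Emit:
step_arm(plan="0 0 0 0 0 0 0;0 0 0 0 0 0 0;0 0 0 0 0 0 0;0 0 0 0 0 0 0")

```text
clock: 17.48
position: [439.3, 324.6, 10.5]
eef_rot: [3.138, -0.002, 1.537]
wrist_force: [-0.6, -1.6, 8.0]
opening: 33.8
grasp_force: 59.4
```

Emit:
step_arm(plan="0 0 0 .03 0 0 0;0 0 0 .07 0 0 0;0 0 0 .09 0 0 0;0 0 0 .09 0 0 0;0 0 0 .09 0 0 0")

```text
clock: 17.9
position: [439.1, 324.4, 100.5]
eef_rot: [3.137, -0.002, 1.537]
wrist_force: [0.3, 0.7, 0.1]
opening: 33.5
grasp_force: 60.3
```

```bash
python3 -c "
from h import *
held()"
```

```text
[438.4 323.6  99. ] [ 3.139e+00 -1.000e-03  1.537e+00] 33.68033153186452
4610 [[422.0, 305.5, 107.0], [438.6, 323.5, 107.6], [455.0, 339.5, 108.7]] ((438.6370544433594, 322.5769958496094), (35.866363525390625, 35.623592376708984), 87.82816314697266)
```

Emit:
step_arm(plan="0 .085 -.14 .0 0 0 -.081;0 .085 -.14 .0 0 0 -.081;0 .085 -.14 .0 0 0 -.081;0 .085 -.14 .0 0 0 -.081;0 .085 -.14 .0 0 0 -.081")

```text
clock: 18.37
position: [527.2, 173.2, 95.9]
eef_rot: [3.142, 0.005, 1.444]
wrist_force: [0.7, -1.3, -0.2]
opening: 33.8
grasp_force: 60.3
```

Emit:
step_arm(plan="0 .075 -.1235 0 0 0 0;0 .075 -.1235 0 0 0 0;0 .075 -.1235 0 0 0 0;0 .075 -.1235 0 0 0 0;0 .075 -.1235 0 0 0 0")

```text
clock: 18.78
position: [599.6, 52.6, 95.9]
eef_rot: [-3.14, 0.003, 1.447]
wrist_force: [-0.4, -0.3, 0.2]
opening: 34.0
grasp_force: 60.3
```

Emit:
step_arm(plan="0 0 0 -.02 0 0 0;0 0 0 -.04 0 0 0;0 0 0 -.04 0 0 0;0 0 0 -.04 0 0 0;0 0 0 -.04 0 0 0")

```text
clock: 19.2
position: [597.6, 60.9, 58.2]
eef_rot: [-3.141, -0.001, 1.458]
wrist_force: [-0.5, 0.5, -0.5]
opening: 33.7
grasp_force: 60.3
```

Emit:
step_arm(plan="0 0 0 0 0 0 0;0 0 0 0 0 0 0")

```text
clock: 19.37
position: [598.3, 60.5, 58.8]
eef_rot: [3.14, -0.0, 1.457]
wrist_force: [-0.1, 0.5, -0.2]
opening: 33.6
grasp_force: 60.3
```

Emit:
step_arm(plan="0 .0005 -.0003 -.012 0 0 0;0 .0005 -.0003 -.023 0 0 0;0 .0005 -.0003 -.023 0 0 0;0 .0005 -.0003 -.023 0 0 0")

```text
clock: 19.7
position: [599.1, 60.1, 34.5]
eef_rot: [3.14, -0.001, 1.457]
wrist_force: [2.1, 0.4, 5.7]
opening: 33.5
grasp_force: 70.3
```

Emit:
step_arm(plan=".58 0 0 0 0 0 0;.58 0 0 0 0 0 0;.58 0 0 0.02 0 0 0;.62 0 0 .06 0 0 0;.62 0 0 .09 0 0 0")

```text
clock: 20.12
position: [597.5, 59.7, 125.1]
eef_rot: [-3.139, -0.0, 1.457]
wrist_force: [1.0, -0.1, 0.8]
opening: 52.9
grasp_force: 0.0
```

Emit:
step_arm(plan=".75 -.1 .09 .05 0 0 0;.75 -.1 .09 .05 0 0 0;.75 -.1 .09 .05 0 0 0;.75 -.1 .09 .05 0 0 0;.75 -.1 .09 .05 0 0 0")

```text
clock: 20.53
position: [495.3, 154.3, 176.2]
eef_rot: [3.14, -0.0, 1.464]
wrist_force: [-0.0, -0.1, 0.2]
opening: 63.7
grasp_force: 0.0
```

Emit:
step_arm(plan=".75 -.073 .063 -.09 0 0 0;.75 -.073 .063 -.09 0 0 0;.75 -.073 .063 -.09 0 0 0;.75 -.073 .063 -.09 0 0 0;.75 -.073 .063 -.09 0 0 0")

```text
clock: 20.95
position: [422.2, 212.9, 82.2]
eef_rot: [-3.137, 0.002, 1.461]
wrist_force: [0.8, -0.6, 0.2]
opening: 63.7
grasp_force: 0.0
```

Emit:
step_arm(plan=".75 0 0 0 0 0 0;.75 0 0 0 0 0 0;.75 0 0 0 0 0 0")

```text
clock: 21.2
position: [427.0, 212.0, 85.4]
eef_rot: [3.14, -0.001, 1.454]
wrist_force: [-0.1, -0.1, -0.0]
opening: 64.2
grasp_force: 0.0
```

Run:
```python
from h import *
c=snap('wrist',0); s=r.read_state(); print(s['position'],s['eef_rot'],s['opening'])
pl(c)
for n in('scene','side'):
  c=snap(n,0);pl(c,35,55)
  for b in blobs(c,(5,60,90),(22,220,255),36,50): print('seated',b)
```

```text
[426.81791077 212.09486805  85.33175273] [ 3.14028017e+00 -7.37161950e-04  1.45451101e+00] 63.99763646853576
wood (array([299., 342.]), np.int32(1496), array([430.8, 113.5,  13. ,  47.4,  55.6,  85.1]))
wood (array([441., 137.]), np.int32(1206), array([555. , 577.3,  40.3, 365.2,  96.3,   4.7]))
wood (array([269., 187.]), np.int32(233), array([444.4,  41. ,  47.6, 181.8,  23.5,  84.9]))
wood (array([302., 257.]), np.int32(210), array([660.1,  -4.4,  43.2,  36.2,  39.4,  81.9]))
seated (array([441., 138.]), np.int32(1048), array([555. , 577.3,  40.3, 365.2,  96.3,   4.7]))
seated (array([269., 188.]), np.int32(141), array([444.6,  38.3,  44.6, 176.3,  23.4,  85.3]))
seated (array([307., 228.]), np.int32(185), array([599.8,  57.7,  43.2,  35.7,  41.9,  84.9]))
seated (array([320., 248.]), np.int32(186), array([668.8,  48.8,  43.7,  40.4,  37.9,  87. ]))
seated (array([302., 257.]), np.int32(209), array([660.1,  -4.4,  43.2,  36.2,  39.4,  81.9]))
seated (array([243., 134.]), np.int32(30), array([ 856.6, -474.1,   40.3,   60.2,    3.9,   89.6]))
seated (array([226., 138.]), np.int32(92), array([ 901. , -430.9,   42.5,   10.3,   88.9,   89.7]))
seated (array([239., 228.]), np.int32(161), array([657.5,  -2.9,  42.6,  38.5,  36.8,  82.2]))
seated (array([227., 241.]), np.int32(162), array([665.1,  50.9,  42.3,  38.8,  39.9,   2.8]))
seated (array([331., 251.]), np.int32(34), array([414. ,   9.3,  45.7, 101. ,   1.8,  85.2]))
seated (array([251., 249.]), np.int32(187), array([598.1,  59.2,  42.5,  39.8,  36. ,  82.7]))
seated (array([ 72., 417.]), np.int32(78), array([712.6, 550.7,  39.8,  35.1,  11.1,   1. ]))
```

```bash
python3 - <<'E'
from h import *
for n in('scene','side'):
  c=snap(n)
  for b in blobs(c,(5,60,90),(22,220,255),8,26): print(n,b)
c=snap('wrist'); pl(c,5,40)
E
ls -t pics|head -3
```

```text
scene (array([436., 146.]), np.int32(509), array([564.4, 548.7,  16.8, 373.4,  97.6,  14.6]))
scene (array([313., 165.]), np.int32(136), array([429.1, 213.8,  16.3,  37.2,  40.4,  30.5]))
scene (array([256., 200.]), np.int32(784), array([435.4,  16.3,  12.2, 233.7,  54.9,  80.4]))
scene (array([149., 292.]), np.int32(960), array([ 501.1, -337.4,   16.3,  253.2,  129.7,    2.8]))
scene (array([136., 251.]), np.int32(25), array([ 389.8, -325.5,   10. ,   24. ,   16.2,    9.8]))
scene (array([142., 263.]), np.int32(36), array([ 424.7, -330. ,    8.9,   38. ,   19.6,   17.6]))
scene (array([159., 276.]), np.int32(86), array([ 483.6, -313.9,    9.1,   46.8,   40.5,   31.1]))
scene (array([228., 283.]), np.int32(70), array([ 603.3, -185.1,   20.1,   14. ,   38.4,   82. ]))
scene (array([150., 289.]), np.int32(32), array([ 501.9, -346.2,    9.2,   15.7,   28.5,   13.9]))
scene (array([160., 294.]), np.int32(63), array([ 530.2, -334.2,    9.4,   37.9,   27.5,   18.8]))
scene (array([179., 296.]), np.int32(59), array([ 559.5, -301.5,    8.9,   46.5,   24.2,   32.1]))
scene (array([139., 298.]
[... 777 characters left out ...]
y([358., 173.]), np.int32(204), array([ 429.5, -389.3,   15.3,   78.6,  168.2,   60.8]))
side (array([345., 193.]), np.int32(159), array([ 451.7, -284.2,   15.1,  108. ,   32. ,    2.5]))
side (array([338., 254.]), np.int32(261), array([405.8, -35.1,  11.5, 121.4,  30. ,  85.1]))
side (array([306., 291.]), np.int32(114), array([440.7, 126.6,  12. ,  20.5,  38.9,  78.5]))
side (array([299., 323.]), np.int32(264), array([425.8, 214.6,  15.8,  39.9,  39. ,  78.9]))
wood (array([285., 198.]), np.int32(270), array([426.3, 226. ,  11.9,  14.6,  38.2,  84.8]))
wood (array([304., 350.]), np.int32(2833), array([430.6, 111.3,  17.3,  52.1,  55.7,  85.4]))
wrist_21.50.png
side_21.45.png
scene_21.40.png
```

Emit:
step_arm(plan=".75 -.001 .002 -.04 0 0 0;.75 -.001 .002 -.077 0 0 0;.75 -.001 .002 -.077 0 0 0;.75 -.001 .002 -.077 0 0 0;0 -.001 .002 -.077 0 0 0")

```text
clock: 21.92
position: [424.7, 215.6, 9.1]
eef_rot: [3.141, -0.001, 1.457]
wrist_force: [-0.3, -0.3, 0.3]
opening: 53.5
grasp_force: 0.0
```

Emit:
step_arm(plan="0 0 0 0 0 0 0;0 0 0 0 0 0 0;0 0 0 0 0 0 0;0 0 0 0 0 0 0")

```text
clock: 22.25
position: [425.7, 215.7, 10.3]
eef_rot: [3.138, -0.001, 1.457]
wrist_force: [-3.6, -0.4, 10.8]
opening: 36.5
grasp_force: 58.8
```

Emit:
step_arm(plan="0 0 0 .03 0 0 0;0 0 0 .07 0 0 0;0 0 0 .09 0 0 0;0 0 0 .09 0 0 0;0 0 0 .09 0 0 0")

```text
clock: 22.67
position: [425.9, 215.3, 100.3]
eef_rot: [3.136, -0.001, 1.456]
wrist_force: [-0.3, -0.4, -0.3]
opening: 36.7
grasp_force: 60.0
```

```bash
python3 -c "
from h import *
held()"
```

```text
[425.  214.6  98.9] [ 3.139 -0.     1.456] 36.90189174052524
1117 [[407.1, 198.3, 106.9], [420.8, 211.8, 107.5], [442.9, 230.7, 108.7]] ((425.1988220214844, 213.2205810546875), (39.512168884277344, 36.77579879760742), 83.48644256591797)
```

Emit:
step_arm(plan="0 .09 -.11 .0 0 0 0;0 .09 -.11 .0 0 0 0;0 .09 -.11 .0 0 0 0;0 .09 -.11 .0 0 0 0;0 .09 -.11 .0 0 0 0")

```text
clock: 23.13
position: [516.5, 99.1, 96.3]
eef_rot: [-3.14, 0.001, 1.448]
wrist_force: [-0.6, -0.5, -0.5]
opening: 36.2
grasp_force: 60.1
```

Emit:
step_arm(plan="0 .0775 -.0985 0 0 0 0;0 .0775 -.0985 0 0 0 0;0 .0775 -.0985 0 0 0 0;0 .0775 -.0985 0 0 0 0;0 .0775 -.0985 0 0 0 0")

```text
clock: 23.55
position: [592.0, 3.7, 96.1]
eef_rot: [-3.139, -0.0, 1.452]
wrist_force: [0.1, 2.4, -0.7]
opening: 36.5
grasp_force: 60.1
```

Emit:
step_arm(plan="0 0 0 -.02 0 0 0;0 0 0 -.04 0 0 0;0 0 0 -.04 0 0 0;0 0 0 -.04 0 0 0;0 0 0 -.04 0 0 0")

```text
clock: 23.97
position: [591.6, 7.5, 58.4]
eef_rot: [3.141, -0.001, 1.459]
wrist_force: [-0.3, -0.4, -0.3]
opening: 36.4
grasp_force: 60.2
```

Emit:
step_arm(plan="0 0 0 0 0 0 0;0 0 0 0 0 0 0")

```text
clock: 24.13
position: [592.3, 6.6, 58.9]
eef_rot: [3.14, -0.0, 1.457]
wrist_force: [-0.1, 0.3, -0.5]
opening: 36.7
grasp_force: 60.2
```

Emit:
step_arm(plan="0 0 -.0006 -.012 0 0 0;0 0 -.0006 -.023 0 0 0;0 0 -.0006 -.023 0 0 0;0 0 -.0006 -.023 0 0 0")

```text
clock: 24.47
position: [591.7, 5.7, 33.6]
eef_rot: [-3.141, -0.0, 1.457]
wrist_force: [2.7, 1.5, -0.9]
opening: 36.8
grasp_force: 86.6
```

Emit:
step_arm(plan=".62 0 0 0 0 0 0;.62 0 0 0 0 0 0;.62 0 0 0.02 0 0 0;.62 0 0 .06 0 0 0;.62 0 0 .09 0 0 0")

```text
clock: 24.88
position: [591.0, 5.8, 125.8]
eef_rot: [-3.14, -0.0, 1.457]
wrist_force: [1.6, 0.2, 0.3]
opening: 52.9
grasp_force: 0.0
```

Emit:
step_arm(plan=".62 .038 .055 .08 0 0 0;.62 .038 .055 .08 0 0 0;.62 .038 .055 .08 0 0 0;.62 .038 .055 .08 0 0 0;.62 .038 .055 .08 0 0 0")

```text
clock: 25.3
position: [629.9, 61.9, 205.2]
eef_rot: [3.141, -0.001, 1.459]
wrist_force: [0.4, -0.7, -1.1]
opening: 52.9
grasp_force: 0.0
```

```bash
python3 - <<'E'
from h import *
c=snap('wrist'); s=r.read_state(); print(s['position'],s['eef_rot'],s['opening'])
pl(c,36,50)
for b in blobs(c,(0,150,70),(6,255,255),40,80): print('knob',b)
for n in('scene','side'):
  c=snap(n,0)
  for b in blobs(c,(5,60,90),(22,220,255),36,50,100): print(n,b)
E
ls -t pics|head -1
```

```text
[629.2061727   60.37251236 203.76488392] [-3.14035879e+00  8.53051268e-04  1.45724741e+00] 53.203620271317135
wood (array([ 72., 164.]), np.int32(439), array([446.2,  95.3,  42.2,  83.8,  20.3,  86.6]))
wood (array([325., 199.]), np.int32(1497), array([665. ,  48.7,  43.9,  38.7,  39. ,  10.1]))
wood (array([250., 197.]), np.int32(1592), array([598.3,  57.9,  43.9,  36.1,  35.8,  83.5]))
wood (array([251., 252.]), np.int32(1346), array([591.5,   4.3,  43.8,  39.2,  38. ,  82. ]))
wood (array([321., 253.]), np.int32(1412), array([657.2,  -4.6,  43.8,  37. ,  35.6,  82.6]))
knob (array([289.,  88.]), np.int32(610), array([642.9, 146.4,  66.7,  20.3,  19.9,  37. ]))
knob (array([ 70., 337.]), np.int32(131), array([417.8, -45.1,  75.8,   4.7,  22.1,  82.1]))
scene (array([442., 138.]), np.int32(1062), array([555.6, 575.7,  40.1, 365.1,  99.5,   5.7]))
scene (array([269., 187.]), np.int32(154), array([440.9,  40.7,  45.2, 184.8,  21.6,  82.6]))
scene (array([307., 228.]), np.int32(182), array([601.9,  57.9,  42.9,  36.3,  38.7,  83.1]))
scene (array([289., 237.]), np.int32(182), array([594.9,   4. ,  43. ,  38.7,  40.1,  39.3]))
scene (array([320., 248.]), np.int32(185), array([668.9,  47.8,  43.4,  38.2,  38.4,  25.1]))
scene (array([302., 257.]), np.int32(210), array([661.6,  -5. ,  43.2,  36.9,  39.3,  78.5]))
side (array([239., 228.]), np.int32(162), array([657.2,  -4. ,  42.6,  39.1,  38.2,  81.5]))
side (array([262., 236.]), np.int32(159), array([591. ,   7.5,  42.5,  37.4,  40.3,  53.5]))
side (array([228., 241.]), np.int32(162), array([665.3,  50.3,  42.5,  36.9,  41.1,  24.8]))
side (array([251., 249.]), np.int32(184), array([598.5,  58.8,  42.4,  38.6,  37.4,  82.7]))
wrist_25.35.png
```

Emit:
step_arm(plan=".62 .0138 .087 -.02 0 0 0;.62 .0138 .087 -.06 0 0 0;.62 .0138 .087 -.1 0 0 0;.62 .0138 .087 -.1 0 0 0;.62 .0138 .087 -.1 0 0 0")

```text
clock: 25.87
position: [639.3, 147.3, 97.4]
eef_rot: [-3.131, 0.004, 1.459]
wrist_force: [-1.3, -1.6, -0.5]
opening: 53.0
grasp_force: 0.0
```

Emit:
step_arm(plan=".62 0 0 0 0 0 0;.62 0 0 0 0 0 0")

```text
clock: 26.03
position: [644.2, 146.2, 105.8]
eef_rot: [3.141, 0.0, 1.455]
wrist_force: [0.4, 0.1, 1.2]
opening: 53.0
grasp_force: 0.0
```

Descend to z≈45, grip, then push part way.

Emit:
step_arm(plan=".62 -.001 .0015 -.03 0 0 0;.62 -.001 .0015 -.06 0 0 0;.62 -.001 .0015 -.06 0 0 0;0 -.001 .0015 -.06 0 0 0;0 -.001 .0015 -.06 0 0 0")

```text
clock: 26.45
position: [644.0, 148.8, 47.4]
eef_rot: [3.139, -0.001, 1.456]
wrist_force: [0.5, 0.3, 0.4]
opening: 30.1
grasp_force: 0.0
```

Emit:
step_arm(plan="0 0 0 0 0 0 0;0 0 0 0 0 0 0;0 0 0 0 0 0 0;0 0 0 0 0 0 0")

```text
clock: 26.78
position: [643.8, 149.7, 48.0]
eef_rot: [3.138, -0.001, 1.457]
wrist_force: [-3.6, -0.9, 5.6]
opening: 19.4
grasp_force: 58.7
```

Emit:
step_arm(plan="0 -.0018 -.015 0 0 0 0;0 -.0036 -.03 0 0 0 0;0 -.0054 -.045 0 0 0 0;0 -.0071 -.06 0 0 0 0;0 -.0083 -.07 0 0 0 0")

```text
clock: 27.2
position: [635.5, 79.0, 48.0]
eef_rot: [3.138, -0.001, 1.456]
wrist_force: [-3.3, 2.6, 5.7]
opening: 19.4
grasp_force: 61.5
```

Emit:
step_arm(plan="0 -.0018 -.015 0 0 0 0;0 -.0036 -.03 0 0 0 0;0 -.0054 -.045 0 0 0 0;0 -.0071 -.06 0 0 0 0;0 -.0083 -.07 0 0 0 0")

```text
clock: 27.62
position: [627.2, 8.7, 48.0]
eef_rot: [3.138, -0.001, 1.456]
wrist_force: [-2.9, 2.1, 7.7]
opening: 19.3
grasp_force: 61.6
```

Emit:
step_arm(plan="0 -.0006 -.005 0 0 0 0;0 -.0010 -.008 0 0 0 0;0 -.0013 -.011 0 0 0 0;0 -.0013 -.011 0 0 0 0;0 -.0013 -.011 0 0 0 0")

```text
clock: 28.03
position: [626.4, 2.2, 48.0]
eef_rot: [3.137, -0.005, 1.46]
wrist_force: [-0.3, 8.4, 4.7]
opening: 19.0
grasp_force: 61.4
```

Emit:
step_arm(plan="0 -.0003 -.003 0 0 0 0;0 -.0003 -.003 0 0 0 0;0 -.0003 -.003 0 0 0 0")

```text
clock: 28.28
position: [626.4, 2.2, 48.1]
eef_rot: [3.136, -0.008, 1.462]
wrist_force: [2.1, 14.8, 1.9]
opening: 19.2
grasp_force: 61.0
```

Emit:
step_arm(plan="1 0 .002 0 0 0 0;1 0 .002 0 0 0 0;1 0 .002 .03 0 0 0;1 0 .002 .07 0 0 0;1 0 .002 .11 0 0 0")

```text
clock: 28.7
position: [623.8, -3.8, 156.2]
eef_rot: [-3.14, 0.001, 1.456]
wrist_force: [0.5, -0.3, 0.3]
opening: 78.3
grasp_force: 0.0
```

Emit:
step_arm(plan="1 0 .04 .05 0 0 0;1 0 .04 .05 0 0 0;1 0 .04 .05 0 0 0;1 0 .04 .05 0 0 0")

```text
clock: 29.03
position: [625.1, 37.9, 207.2]
eef_rot: [3.137, -0.0, 1.458]
wrist_force: [0.0, -0.7, -0.5]
opening: 85.5
grasp_force: 0.0
```

```bash
python3 - <<'E'
from h import *
c=snap('wrist'); s=r.read_state(); print(s['position'],s['eef_rot'],s['joint_positions'])
for b in blobs(c,(0,150,70),(6,255,255),40,80): print('knob',b)
for b in blobs(c,(0,0,130),(180,40,255),30,38,300): print('shut',b)
for n in('scene','side'):
  c=snap(n,0)
  for b in blobs(c,(0,180,90),(5,255,255),60,120): print(n,'red',b)
  for b in blobs(c,(5,60,60),(22,255,255),58,72): print(n,'handle',b)
  for b in blobs(c,(15,120,120),(28,255,255),130,175): print(n,'yel',b)
E
ls -t pics|head -1
```

```text
[624.58708175  36.33245814 205.2735782 ] [3.14021193e+00 1.08970715e-03 1.45637791e+00] [ 0.48767315  0.54243558 -0.88930919  1.37906114  0.41959589  1.41345387
 -0.50876001]
knob (array([289., 233.]), np.int32(599), array([6.255e+02, 4.000e-01, 6.630e+01, 2.070e+01, 1.960e+01, 3.530e+01]))
knob (array([ 77., 318.]), np.int32(253), array([425.2, -53.8,  75.9,  15.6,  36.8,  43.9]))
shut (array([289., 290.]), np.int32(2699), array([608.5, -68.1,  33.7, 149.3,  96.9,  10.1]))
scene red (array([456., 110.]), np.int32(25), array([558.5, 634.5,  95.1,  16.5,   9.9,  37.2]))
scene red (array([228., 194.]), np.int32(169), array([419.3, -63. ,  87.3,  37. ,  38.8,  32. ]))
scene red (array([295., 243.]), np.int32(49), array([628.9,  -1.9,  65.4,  16.8,  20.4,  27.9]))
scene red (array([  8., 294.]), np.int32(739), array([ 343.1, -604. ,   94.8,   51.2,  148.3,   68.2]))
scene handle (array([452., 124.]), np.int32(320), array([552.9, 611.9,  66.7, 364. ,  29.7,   3.1]))
scene handle (array([459., 143.]), np.int32(32), array([637.9, 571.9,  65.4,  25.2,  11.4,  36.4]))
scene handle (array([264., 183.]), np.int32(351), array([428.7,  42.8,  61.6, 190.4,  24.2,  87. ]))
scene yel (array([497., 105.]), np.int32(25), array([633.9, 696.4, 139.6,   6.9,  21. ,  88.9]))
scene yel (array([250., 244.]), np.int32(223), array([ 614.2, -119.3,  158. ,   33.9,   43.7,   57.2]))
side red (array([417., 126.]), np.int32(1265), array([ 3.011e+02, -6.140e+02,  9.450e+01,  1.994e+02,  4.360e+01,
        3.000e-01]))
side red (array([339., 221.]), np.int32(193), array([415.9, -60.4,  86.4,  37.2,  35.9,  76. ]))
side red (array([250., 225.]), np.int32(39), array([625.5,   4. ,  64.9,  16.2,  19.5,  77.5]))
side handle (array([321., 257.]), np.int32(424), array([425.5,  47.3,  61.3, 186.8,  18.5,  85.1]))
side yel (array([272., 172.]), np.int32(136), array([ 607.2, -114.3,  155.7,   40.3,   29.7,   70.8]))
wrist_29.08.png
```

Emit:
step_arm(plan=".75 -.19 -.02 -.01 0 0 .028;.75 -.19 -.02 -.01 0 0 .028;.75 -.19 -.02 -.01 0 0 .028;.75 -.19 -.02 -.01 0 0 .028;.75 -.19 -.02 -.01 0 0 .028")

```text
clock: 29.6
position: [430.2, 15.8, 192.1]
eef_rot: [-3.136, 0.001, 1.482]
wrist_force: [-0.5, -0.5, 1.4]
opening: 64.2
grasp_force: 0.0
```

Emit:
step_arm(plan=".75 0 0 0 0 0 0;.75 0 0 0 0 0 0;.75 0 0 0 0 0 0;.75 0 0 0 0 0 0")

```text
clock: 29.93
position: [435.2, 16.8, 194.6]
eef_rot: [3.142, -0.001, 1.484]
wrist_force: [0.1, 0.5, 0.7]
opening: 64.0
grasp_force: 0.0
```

```bash
python3 - <<'E'
from h import *
c=snap('wrist'); s=r.read_state(); print(s['position'],s['eef_rot'],s['joint_positions'])
for b in blobs(c,(0,150,70),(6,255,255),84,100): print('red',b)
for b in blobs(c,(5,40,60),(22,255,255),59,68,100): print('handle',b)
for b in blobs(c,(5,40,60),(25,255,255),9,16,200): print('base',b)
E
ls -t pics|head -1
```

```text
[435.15475233  17.20285415 194.56070598] [-3.14136165e+00 -1.88034092e-03  1.48479436e+00] [ 0.91529594  0.06037903 -1.04306359  1.8765665   0.05324883  1.23486293
 -0.23053503]
red (array([270., 302.]), np.int32(1558), array([415.7, -62.2,  88.3,  38. ,  38.3,  84.6]))
handle (array([269., 150.]), np.int32(5155), array([424.9,  45.5,  62.2, 185.9,  17.8,  84.8]))
base (array([247.,  58.]), np.int32(299), array([412.3, 130.5,  12.4,  13.5,  14.9,  83.5]))
base (array([292., 167.]), np.int32(3638), array([441.2,  17.8,  12.4, 233. ,  19.2,  85.1]))
base (array([250., 180.]), np.int32(2689), array([401.3,   2.7,  12.4, 192.7,  15.7,  85.1]))
wrist_29.98.png
```

Emit:
step_arm(plan=".6 -.0147 -.0246 -.03 0 0 0;.6 -.0147 -.0246 -.06 0 0 0;.6 -.0147 -.0246 -.09 0 0 0;.6 -.0147 -.0246 -.1 0 0 0;.6 -.0147 -.0246 -.1 0 0 0")

```text
clock: 30.4
position: [418.2, -6.5, 92.5]
eef_rot: [-3.136, -0.003, 1.486]
wrist_force: [-0.2, -0.2, 0.2]
opening: 51.5
grasp_force: 0.0
```

Emit:
step_arm(plan=".6 0 0 0 0 0 0;.6 0 0 0 0 0 0;.6 0 0 0 0 0 0")

```text
clock: 30.65
position: [421.1, -7.1, 96.1]
eef_rot: [3.139, -0.0, 1.485]
wrist_force: [0.1, -0.4, 0.9]
opening: 51.0
grasp_force: 0.0
```

Emit:
step_arm(plan=".6 -.0006 0 -.03 0 0 0;.6 -.0006 0 -.053 0 0 0;.6 -.0006 0 -.053 0 0 0;.6 -.0006 0 -.053 0 0 0;0 -.0006 0 -.053 0 0 0")

```text
clock: 31.07
position: [420.2, -7.2, 43.2]
eef_rot: [3.14, -0.0, 1.485]
wrist_force: [0.8, 0.2, 0.7]
opening: 40.6
grasp_force: 0.0
```

Emit:
step_arm(plan="0 0 0 0 0 0 0;0 0 0 0 0 0 0;0 0 0 0 0 0 0;0 0 0 0 0 0 0;0 0 0 0 0 0 0")

```text
clock: 31.48
position: [420.5, -7.6, 43.2]
eef_rot: [3.139, 0.001, 1.485]
wrist_force: [-1.1, -0.7, 7.0]
opening: 16.7
grasp_force: 59.0
```

Emit:
step_arm(plan="0 0 0 .01 0 0 0;0 0 0 .03 0 0 0;0 0 0 .06 0 0 0;0 0 0 .1 0 0 0;0 0 0 .1 0 0 0")

```text
clock: 31.9
position: [422.6, -6.4, 148.4]
eef_rot: [3.133, 0.001, 1.487]
wrist_force: [3.1, -0.3, -2.3]
opening: 16.6
grasp_force: 59.3
```

Emit:
step_arm(plan="0 0 0 .04 0 0 0;0 0 0 .08 0 0 0;0 0 0 .08 0 0 0;0 0 0 .08 0 0 0")

```text
clock: 32.23
position: [420.2, -7.3, 224.0]
eef_rot: [3.137, 0.002, 1.485]
wrist_force: [-0.3, 0.7, -3.3]
opening: 16.3
grasp_force: 60.0
```

```bash
cat >> h.py <<'E'
def mal(names=('wrist','scene','side')):
    s=r.read_state(); print(s['position'].round(1),s['eef_rot'].round(3),s['opening']); z=s['position'][2]
    for n in names:
        c=snap(n); W=c['W']; 
        for nm,lo,hi,a,b in (('red',(0,150,70),(6,255,255),20,70),('handle',(5,40,50),(22,255,255),8,40)):
            m=(cv2.inRange(c['hsv'],np.array(lo),np.array(hi))>0)&(abs(W[...,2]-z-(a+b)/2)<(b-a)/2)&(np.hypot(W[...,0]-s['position'][0],W[...,1]-s['position'][1])<170)
            q=W[m]
            if len(q)<40: continue
            t=np.percentile(q[:,2],90); q=q[q[:,2]>t-6]
            A=np.c_[q[:,:2]-q[:,:2].mean(0),np.ones(len(q))]; k=np.linalg.lstsq(A,q[:,2],rcond=None)[0]
            rr=cv2.minAreaRect(q[:,:2].astype(np.float32))
            print(n,nm,len(q),'rect',np.round([*rr[0],*rr[1],rr[2]],1),'z',np.median(q[:,2]).round(1),'slope',k[:2].round(3))
E
python3 -c "
from h import *
mal()"
```

```text
[420.2  -7.3 224. ] [3.137e+00 2.000e-03 1.485e+00] 16.311337105598486
wrist handle 18057 rect [422.5  26.1 147.7  18.3  85.1] z 242.8 slope [ 0.004 -0.001]
scene red 164 rect [419.1 -64.1  35.5  37.4  71.8] z 267.0 slope [ 0.014 -0.011]
scene handle 327 rect [430.9  27.2 220.2  32.7  84.3] z 240.8 slope [ 0.043 -0.021]
side red 33 rect [396.6 -42.6  36.4  53.2  46.5] z 264.8 slope [-0.134  0.167]
side handle 430 rect [427.6  36.8 207.8  37.7  82.4] z 238.9 slope [ 0.067 -0.017]
```

Emit:
step_arm(plan="0 .1 -.029 0 0 0 0;0 .1 -.029 0 0 0 0;0 .1 -.029 0 0 0 0;0 .1 -.029 0 0 0 0;0 .1 -.029 0 0 0 0")

```text
clock: 32.8
position: [518.9, -36.2, 218.9]
eef_rot: [-3.136, -0.004, 1.485]
wrist_force: [-1.3, 1.3, -1.9]
opening: 17.1
grasp_force: 60.1
```

Emit:
step_arm(plan="0 .0954 -.0285 0 0 0 0;0 .0954 -.0285 0 0 0 0;0 .0954 -.0285 0 0 0 0;0 .0954 -.0285 0 0 0 0;0 .0954 -.0285 0 0 0 0")

```text
clock: 33.22
position: [613.7, -64.0, 220.4]
eef_rot: [-3.139, -0.002, 1.486]
wrist_force: [0.0, 0.9, -3.0]
opening: 16.3
grasp_force: 60.3
```

Emit:
step_arm(plan="0 0 0 0 0 0 0;0 0 0 0 0 0 0;0 0 0 0 0 0 0")

```text
clock: 33.47
position: [613.6, -64.5, 222.1]
eef_rot: [3.141, 0.001, 1.486]
wrist_force: [0.1, -0.8, -2.6]
opening: 16.7
grasp_force: 60.3
```

```bash
python3 -c "
from h import *
mal()"; ls -t pics|head -3
```

```text
[613.6 -64.5 222.1] [3.141e+00 1.000e-03 1.486e+00] 16.72183517494703
wrist handle 17892 rect [612.4 -30.8  43.  148.4   2.4] z 241.0 slope [0.011 0.   ]
scene red 225 rect [ 612.8 -120.8   37.    35.7   68.7] z 266.8 slope [-0.017  0.012]
scene handle 431 rect [617.3 -28.9 219.5  29.   86.6] z 240.7 slope [ 0.015 -0.013]
side handle 318 rect [611.  -20.1 205.7  33.6  86.8] z 239.7 slope [ 0.047 -0.016]
side_33.62.png
scene_33.57.png
wrist_33.52.png
```

Emit:
step_arm(plan="0 .0015 .0005 -.015 0 0 0;0 .0015 .0005 -.03 0 0 0;0 .0015 .0005 -.035 0 0 0;0 .0015 .0005 -.035 0 0 0")

```text
clock: 33.95
position: [615.6, -64.5, 186.1]
eef_rot: [-3.141, 0.0, 1.485]
wrist_force: [-2.3, -0.8, 2.2]
opening: 16.4
grasp_force: 60.9
```

Emit:
step_arm(plan="0 0 0 -.005 0 0 0;0 0 0 -.009 0 0 0;0 0 0 -.012 0 0 0;0 0 0 -.012 0 0 0")

```text
clock: 34.28
position: [616.6, -63.5, 176.2]
eef_rot: [3.139, -0.0, 1.486]
wrist_force: [-2.9, 2.6, 8.7]
opening: 16.7
grasp_force: 62.1
```

Emit:
step_arm(plan="0 0 0 -.003 0 0 0;0 0 0 -.003 0 0 0;0 0 0 -.003 0 0 0")

```text
clock: 34.53
position: [617.0, -62.1, 174.5]
eef_rot: [3.138, -0.002, 1.487]
wrist_force: [-4.6, 3.9, 14.4]
opening: 16.0
grasp_force: 63.5
```

Emit:
step_arm(plan="0 0 0 -.002 0 0 0;0 0 0 -.002 0 0 0;0 0 0 -.002 0 0 0")

```text
clock: 34.78
position: [617.2, -61.0, 173.1]
eef_rot: [3.137, -0.003, 1.488]
wrist_force: [-6.0, 7.6, 17.6]
opening: 16.6
grasp_force: 64.4
```

```bash
python3 -c "
from h import *
mal(('scene','side'))
for n in ('scene','side'):
  c=snap(n,0)
  for b in blobs(c,(15,120,120),(28,255,255),125,175): print(n,'yel',b)
"; ls -t pics|head -3
```

```text
[617.2 -61.  173.1] [ 3.137e+00 -3.000e-03  1.488e+00] 16.56584818777792
scene red 194 rect [ 616.3 -113.    32.7   36.9   43.1] z 223.0 slope [-0.016 -0.052]
scene handle 140 rect [620.5 -39.2 135.4  25.5  89.8] z 192.3 slope [ 0.053 -0.065]
side red 30 rect [ 605.5 -111.1    7.5   33.8   20.6] z 221.9 slope [-0.037 -0.118]
side handle 168 rect [618.3 -26.7 128.8  29.9  77.4] z 187.7 slope [ 0.004 -0.069]
scene yel (array([496., 105.]), np.int32(26), array([632.4, 694.1, 138.6,  10.3,  18.1,  88.1]))
scene yel (array([507., 114.]), np.int32(27), array([673. , 696.7, 134.7,   5.6,  17.8,  89.5]))
scene yel (array([251., 253.]), np.int32(45), array([ 625.8, -127.5,  143.9,   34.1,   14.4,   59.5]))
side yel (array([272., 178.]), np.int32(70), array([ 602.9, -108. ,  138.6,   38.6,   15.2,   41.8]))
side_34.88.png
scene_34.83.png
side_33.62.png
```

```bash
python3 -c "
from h import *
s=r.read_state(); print(s['wrist_force'],s['clock'])
for n in ('scene','side'):
  c=snap(n,0); W=c['W']
  m=(cv2.inRange(c['hsv'],np.array((15,120,100)),np.array((28,255,255)))>0)&(np.hypot(W[...,0]-612,W[...,1]+119)<32)&(W[...,2]>110)
  print(n,m.sum(),np.percentile(W[m][:,2],[0,5,50,95,100]).round(1))
  x=c['frame'][130:270,190:350] if n=='scene' else c['frame'][120:240,200:360]
  cv2.imwrite('pics/crop_%s.png'%n,cv2.resize(x[:,:,::-1],None,fx=3,fy=3,interpolation=2))
a=cv2.imread('pics/crop_scene.png');b=cv2.imread('pics/crop_side.png');h=360;cv2.imwrite('pics/crop2.png',np.hstack([cv2.resize(a,(400,350)),cv2.resize(b,(400,350))]))
"
```

```text
[-4.62761778  7.71547469 17.36542673] 34.9833
scene 52 [136.1 137.8 143.8 193.2 197.4]
side 71 [129.2 132.5 138.5 144.  145.8]
```

View pics/crop2.png

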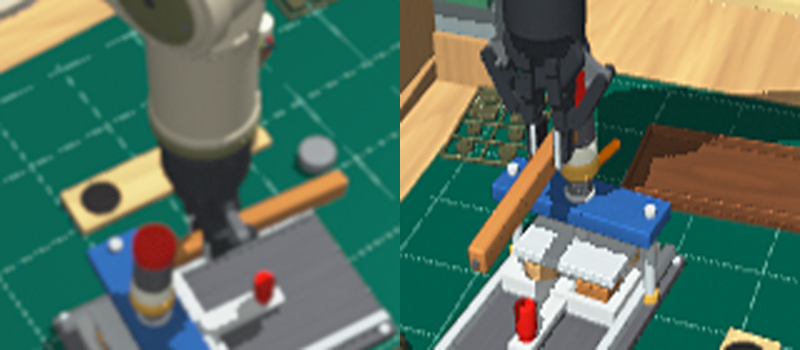

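Emit:
step_arm(plan="0 0 0 .01 0 0 0;0 0 0 .02 0 0 0;0 -.001 0 .035 0 0 0;0 -.002 -.001 .055 0 0 0;0 -.002 -.001 .055 0 0 0")

```text
clock: 35.5
position: [615.2, -65.9, 228.3]
eef_rot: [3.137, 0.0, 1.484]
wrist_force: [0.0, 0.5, -1.6]
opening: 17.0
grasp_force: 61.4
```

Emit:
step_arm(plan="0 0 0 0 0 0 0;0 0 0 0 0 0 0;0 0 0 0 0 0 0")

```text
clock: 35.75
position: [613.3, -65.9, 223.1]
eef_rot: [-3.139, 0.0, 1.485]
wrist_force: [-0.1, -0.3, -1.9]
opening: 16.7
grasp_force: 61.4
```

```bash
python3 -c "
from h import *
mal()
for n in ('scene','side'):
  c=snap(n,0)
  for b in blobs(c,(15,120,120),(28,255,255),125,175): print(n,'yel',b)
"; ls -t pics|head -3
```

```text
[613.3 -65.9 223.1] [-3.139  0.     1.485] 16.735511237999425
wrist handle 11182 rect [611.5 -36.2  42.6 140.7   4.5] z 240.8 slope [-0.016 -0.063]
scene red 222 rect [ 613.3 -120.    36.3   35.4   67.2] z 272.3 slope [-0.011 -0.045]
scene handle 200 rect [616.8 -47.1 182.9  25.8  89. ] z 241.1 slope [ 0.102 -0.062]
side handle 188 rect [617.9 -23.2 150.8  21.3  85.1] z 238.0 slope [ 0.032 -0.068]
scene yel (array([496., 105.]), np.int32(29), array([633.1, 696.4, 139.2,   7.2,  16.4,  89.8]))
scene yel (array([508., 114.]), np.int32(28), array([674.7, 696.4, 133.9,  20.1,   6.6,   1.6]))
scene yel (array([251., 246.]), np.int32(179), array([ 618.1, -121.9,  157.8,   35.6,   32. ,   73.2]))
side yel (array([271., 171.]), np.int32(162), array([ 610.2, -116.2,  156.3,   38.4,   37.8,   25.8]))
side_35.90.png
scene_35.85.png
wrist_35.80.png
```

Emit:
step_arm(plan="0 -.1 .03 0 .0628 -.0055 0;0 -.1 .03 0 .0628 -.0055 0;0 -.1 .03 0 .0628 -.0055 0;0 -.1 .03 0 .0628 -.0055 0;0 -.1 .03 0 .0628 -.0055 0")

```text
clock: 36.42
position: [513.1, -35.6, 224.8]
eef_rot: [3.141, -0.061, 1.485]
wrist_force: [-0.1, -0.6, -2.4]
opening: 16.4
grasp_force: 61.3
```

Emit:
step_arm(plan="0 -.0928 .0285 0 0 0 0;0 -.0928 .0285 0 0 0 0;0 -.0928 .0285 0 0 0 0;0 -.0928 .0285 0 0 0 0;0 -.0928 .0285 0 0 0 0")

```text
clock: 36.83
position: [421.4, -7.6, 225.3]
eef_rot: [3.14, -0.059, 1.484]
wrist_force: [0.9, -1.7, -2.4]
opening: 16.5
grasp_force: 61.3
```

Emit:
step_arm(plan="0 0 0 -.04 0 0 0;0 0 0 -.07 0 0 0;0 0 0 -.07 0 0 0;0 0 0 -.07 0 0 0;0 0 0 -.07 0 0 0")

```text
clock: 37.25
position: [422.7, -6.4, 156.2]
eef_rot: [3.14, -0.066, 1.486]
wrist_force: [0.0, 0.1, -2.8]
opening: 16.3
grasp_force: 61.3
```

```bash
python3 -c "
from h import *
mal()
c=snap('wrist',0)
for b in blobs(c,(5,40,60),(25,255,255),9,16,200): print('base',b)
"; ls -t pics|head -3
```

```text
[422.7  -6.4 156.2] [ 3.14  -0.066  1.486] 16.318176499505213
wrist handle 17885 rect [425.1  27.  149.8  18.3  84.8] z 175.3 slope [-0.007 -0.005]
scene red 161 rect [420.6 -63.4  35.2  38.1  80. ] z 201.8 slope [0.006 0.027]
scene handle 317 rect [428.2  28.3 218.   26.2  86.4] z 175.0 slope [ 0.003 -0.017]
side red 24 rect [411.  -51.9  37.5  17.   39.6] z 200.0 slope [-0.064 -0.033]
side handle 409 rect [427.5  48.6 182.6  18.1  85.2] z 174.1 slope [ 0.041 -0.015]
base (array([254., 164.]), np.int32(2259), array([400.7,  24.7,  12.4, 159. ,  10.7,  85. ]))
base (array([312., 167.]), np.int32(1198), array([448.1,  19.7,  12.4, 157.2,   5.8,  84.9]))
side_37.40.png
scene_37.35.png
wrist_37.30.png
```

Emit:
step_arm(plan="0 -.0018 0 -.03 0 0 0;0 -.0018 0 -.06 0 0 0;0 -.0018 0 -.09 0 0 0;0 -.0018 0 -.1 0 0 0;0 -.0018 0 -.1 0 0 0")

```text
clock: 37.87
position: [418.0, -6.8, 53.4]
eef_rot: [-3.138, -0.064, 1.485]
wrist_force: [-0.7, 0.3, -2.4]
opening: 16.8
grasp_force: 61.2
```

Emit:
step_arm(plan="0 0 0 0 0 0 0;0 0 0 -.004 0 0 0;0 0 0 -.008 0 0 0;0 0 0 -.012 0 0 0;0 0 0 -.012 0 0 0")

```text
clock: 38.28
position: [420.2, -7.4, 43.0]
eef_rot: [3.14, -0.063, 1.484]
wrist_force: [1.1, -1.4, -0.9]
opening: 16.4
grasp_force: 61.7
```

Emit:
step_arm(plan="0 0 0 -.001 0 0 0;0 0 0 -.001 0 0 0;.5 0 0 -.001 0 0 0;.5 0 0 -.001 0 0 0;.5 0 0 -.001 0 0 0")

```text
clock: 38.7
position: [419.4, -7.0, 41.8]
eef_rot: [3.141, -0.063, 1.485]
wrist_force: [-0.2, -0.1, -0.9]
opening: 42.7
grasp_force: 0.0
```

Emit:
step_arm(plan=".6 0 0 0 0 0 0;.6 0 0 .03 0 0 0;.6 0 0 .07 0 0 0;.6 0 0 .11 0 0 0;.6 0 0 .15 0 0 0")

```text
clock: 39.12
position: [418.8, -5.9, 192.8]
eef_rot: [-3.14, -0.065, 1.487]
wrist_force: [1.4, -1.9, 1.1]
opening: 51.7
grasp_force: 0.0
```

Emit:
step_arm(plan=".6 .015 .025 0 -.0628 .0055 0;.6 .015 .025 0 -.0628 .0055 0;.6 .015 .025 0 -.0628 .0055 0;.6 .015 .025 0 -.0628 .0055 0")

```text
clock: 39.45
position: [434.0, 18.5, 191.4]
eef_rot: [-3.141, -0.001, 1.487]
wrist_force: [0.8, -0.7, -1.2]
opening: 51.3
grasp_force: 0.0
```

```bash
python3 - <<'E'
from h import *
c=snap('wrist'); s=r.read_state(); print(s['position'],s['eef_rot'])
for b in blobs(c,(0,150,70),(6,255,255),84,100): print('red',b)
for b in blobs(c,(5,40,60),(22,255,255),57,68,100): print('handle',b)
for n in('scene','side'):
  c=snap(n,0)
  for b in blobs(c,(0,180,90),(5,255,255),80,95): print(n,'red',b)
  for b in blobs(c,(5,60,60),(22,255,255),58,72): print(n,'handle',b)
E
ls -t pics|head -1
```

```text
[433.66870213  18.16367898 190.97839732] [-3.13974974e+00 -1.42028883e-03  1.48617873e+00]
red (array([270., 307.]), np.int32(1558), array([415. , -63.1,  88.3,  38.3,  37.2,  84.2]))
handle (array([270., 153.]), np.int32(5354), array([424.3,  44.4,  62.1, 186.3,  17.6,  85. ]))
scene red (array([228., 193.]), np.int32(150), array([418.4, -64.8,  87.9,  39.8,  34.6,   2.4]))
scene red (array([  9., 291.]), np.int32(213), array([ 340.7, -602.6,   88.2,   41.8,  147. ,   72.4]))
scene handle (array([429., 105.]), np.int32(163), array([4.744e+02, 6.114e+02, 6.670e+01, 2.005e+02, 8.900e+00, 4.000e-01]))
scene handle (array([476., 143.]), np.int32(157), array([659.5, 612.6,  66.6, 153.3,  31.1,   8. ]))
scene handle (array([458., 143.]), np.int32(31), array([634.6, 570.7,  64.4,  26.1,  16.1,   9. ]))
scene handle (array([264., 183.]), np.int32(353), array([428. ,  42.7,  61.7, 188.2,  22.6,  86.1]))
side red (array([416., 128.]), np.int32(294), array([ 301.3, -603.7,   88. ,   22.3,  199.1,   89.3]))
side red (array([339., 220.]), np.int32(149), array([415.5, -61.1,  86.9,  38.7,  36.6,  68.4]))
side handle (array([226., 133.]), np.int32(47), array([ 900.1, -433.5,   59.2,   16.1,   87.3,   87.4]))
side handle (array([322., 257.]), np.int32(424), array([424.7,  45.3,  61. , 186.9,  18.5,  85.2]))
wrist_39.50.png
```

Emit:
step_arm(plan=".62 .1915 -.0175 0 0 0 -.028;.62 .1915 -.0175 0 0 0 -.028;.62 .1915 -.0175 0 0 0 -.028;.62 .1915 -.0175 0 0 0 -.028;.62 .1915 -.0175 0 0 0 -.028")

```text
clock: 40.02
position: [627.4, -0.6, 188.4]
eef_rot: [-3.137, 0.0, 1.456]
wrist_force: [0.8, -0.8, 0.8]
opening: 52.9
grasp_force: 0.0
```

Emit:
step_arm(plan=".62 0 0 -.03 0 0 0;.62 0 0 -.06 0 0 0;.62 0 0 -.085 0 0 0;.62 0 0 -.085 0 0 0;.62 0 0 -.085 0 0 0")

```text
clock: 40.43
position: [624.5, 0.2, 104.6]
eef_rot: [-3.137, -0.0, 1.457]
wrist_force: [-0.4, 0.1, 1.0]
opening: 53.0
grasp_force: 0.0
```

Emit:
step_arm(plan=".62 0 0 0 0 0 0;.62 0 0 0 0 0 0")

```text
clock: 40.6
position: [626.7, 0.7, 108.6]
eef_rot: [3.139, -0.001, 1.457]
wrist_force: [0.4, 0.1, -0.3]
opening: 53.1
grasp_force: 0.0
```

Down to ~48, grip, pull.

Emit:
step_arm(plan=".62 -.001 0 -.03 0 0 0;.62 -.001 0 -.061 0 0 0;.62 -.001 0 -.061 0 0 0;0 -.001 0 -.061 0 0 0;0 -.001 0 -.061 0 0 0")

```text
clock: 41.02
position: [626.0, 0.9, 48.1]
eef_rot: [3.139, -0.001, 1.457]
wrist_force: [0.1, -0.1, 0.7]
opening: 29.7
grasp_force: 0.0
```

Emit:
step_arm(plan="0 0 0 0 0 0 0;0 0 0 0 0 0 0;0 0 0 0 0 0 0;0 0 0 0 0 0 0")

```text
clock: 41.35
position: [626.3, 1.0, 48.6]
eef_rot: [3.138, -0.001, 1.457]
wrist_force: [-2.1, 0.7, 6.7]
opening: 19.4
grasp_force: 58.7
```

Emit:
step_arm(plan="0 .0018 .015 0 0 0 0;0 .0036 .03 0 0 0 0;0 .0054 .045 0 0 0 0;0 .0071 .06 0 0 0 0;0 .0083 .07 0 0 0 0")

```text
clock: 41.77
position: [634.7, 72.3, 48.6]
eef_rot: [3.138, -0.001, 1.457]
wrist_force: [-1.7, -2.5, 9.1]
opening: 19.3
grasp_force: 59.6
```

Emit:
step_arm(plan="0 .0018 .015 0 0 0 0;0 .0036 .03 0 0 0 0;0 .0054 .045 0 0 0 0;0 .0071 .06 0 0 0 0;0 .0083 .07 0 0 0 0")

```text
clock: 42.18
position: [642.9, 142.5, 48.6]
eef_rot: [3.138, -0.002, 1.457]
wrist_force: [-0.9, -0.7, 8.2]
opening: 19.4
grasp_force: 59.6
```

Emit:
step_arm(plan="0 .0006 .005 0 0 0 0;0 .0010 .008 0 0 0 0;0 .0013 .011 0 0 0 0;0 .0013 .011 0 0 0 0;0 .0013 .011 0 0 0 0")

```text
clock: 42.6
position: [643.9, 150.0, 48.6]
eef_rot: [3.139, 0.002, 1.455]
wrist_force: [-5.0, -6.7, 13.2]
opening: 19.1
grasp_force: 60.1
```

Emit:
step_arm(plan="1 0 0 0 0 0 0;1 0 0 0 0 0 0;1 0 -.003 .03 0 0 0;1 0 -.003 .07 0 0 0;1 0 -.003 .11 0 0 0")

```text
clock: 43.02
position: [642.0, 148.3, 156.3]
eef_rot: [-3.139, -0.0, 1.457]
wrist_force: [1.3, 0.9, 0.8]
opening: 78.2
grasp_force: 0.0
```

Emit:
step_arm(plan=".62 -.014 -.088 .05 0 0 0;.62 -.014 -.088 .05 0 0 0;.62 -.014 -.088 .05 0 0 0;.62 -.014 -.088 .05 0 0 0;.62 -.014 -.088 .05 0 0 0")

```text
clock: 43.43
position: [629.3, 59.1, 206.7]
eef_rot: [3.14, -0.0, 1.454]
wrist_force: [0.1, -0.5, -0.5]
opening: 52.7
grasp_force: 0.0
```

```bash
python3 - <<'E'
from h import *
c=snap('wrist'); s=r.read_state(); print(s['position'],s['eef_rot'],s['opening'])
pl(c,33,60)
for b in blobs(c,(0,150,70),(6,255,255),40,80): print('knob',b)
E
ls -t pics|head -1
```

```text
[628.73037631  60.71868587 205.94155   ] [ 3.14112975e+00 -6.34795625e-04  1.45655228e+00] 53.02841968675376
wood (array([ 76., 177.]), np.int32(669), array([441.4,  46.1,  42.5, 146.5,  21.5,  85.7]))
wood (array([ 56., 185.]), np.int32(261), array([436.6,  85.2,  58.2,  63.9,   3.1,  84.9]))
wood (array([250., 192.]), np.int32(1624), array([597.5,  58.9,  43.9,  38.1,  37.8,  83.6]))
wood (array([326., 193.]), np.int32(1540), array([666.1,  50.9,  43.9,  39. ,  39.2,  33.8]))
wood (array([252., 247.]), np.int32(1404), array([590.2,   5.7,  43.8,  42.8,  38.9,  13.3]))
wood (array([322., 247.]), np.int32(1465), array([657.7,  -2.4,  43.8,  36.3,  35.7,  83.9]))
knob (array([289.,  81.]), np.int32(603), array([643. , 148.2,  66.7,  20.2,  19.8,  35.4]))
knob (array([ 71., 335.]), np.int32(140), array([415.7, -46.9,  75.6,   6.7,  25.8,  89.7]))
wrist_43.48.png
```

Emit:
step_arm(plan=".62 -.03 -.001 -.03 0 0 0;.62 -.03 -.001 -.07 0 0 0;.62 -.03 -.001 -.11 0 0 0;.62 -.03 -.001 -.13 0 0 0;.62 -.03 -.001 -.13 0 0 0")

```text
clock: 43.9
position: [594.8, 60.2, 69.9]
eef_rot: [-3.133, 0.001, 1.46]
wrist_force: [-1.0, -0.4, -0.3]
opening: 53.0
grasp_force: 0.0
```

Emit:
step_arm(plan=".58 0 0 0 0 0 0;.58 0 0 0 0 0 0;.58 0 0 0 0 0 0")

```text
clock: 44.15
position: [600.0, 60.9, 77.8]
eef_rot: [3.139, -0.001, 1.458]
wrist_force: [-0.5, 0.6, 0.7]
opening: 49.5
grasp_force: 0.0
```

Emit:
step_arm(plan=".58 -.001 -.001 -.02 0 0 0;.58 -.001 -.001 -.041 0 0 0;.58 -.001 -.001 -.041 0 0 0;0 -.001 -.001 -.041 0 0 0;0 -.001 -.001 -.041 0 0 0")

```text
clock: 44.57
position: [598.7, 59.1, 36.6]
eef_rot: [3.14, -0.001, 1.457]
wrist_force: [1.5, -0.3, -0.3]
opening: 34.1
grasp_force: 59.6
```

Emit:
step_arm(plan="0 0 0 0 0 0 0;0 0 0 0 0 0 0;0 0 0 0 0 0 0")

```text
clock: 44.82
position: [598.7, 58.9, 36.1]
eef_rot: [3.139, -0.001, 1.457]
wrist_force: [-0.4, 0.2, 5.3]
opening: 34.1
grasp_force: 60.4
```

Emit:
step_arm(plan="0 0 0 .02 0 0 0;0 0 0 .06 0 0 0;0 0 0 .1 0 0 0;0 0 0 .14 0 0 0;0 0 0 .17 0 0 0")

```text
clock: 45.23
position: [598.1, 59.2, 208.5]
eef_rot: [3.139, -0.001, 1.457]
wrist_force: [1.1, 1.1, 0.0]
opening: 33.9
grasp_force: 63.1
```

Emit:
step_arm(plan="0 -.08 -.18 .01 0 0 0;0 -.08 -.18 .01 0 0 0;0 -.08 -.18 .01 0 0 0;0 -.08 -.18 .01 0 0 0;0 -.08 -.18 .01 0 0 0")

```text
clock: 45.65
position: [516.2, -125.0, 214.8]
eef_rot: [-3.141, 0.002, 1.454]
wrist_force: [0.6, -0.7, -1.0]
opening: 34.0
grasp_force: 63.1
```

Emit:
step_arm(plan="0 -.078 -.18 0 0 0 0;0 -.078 -.18 0 0 0 0;0 -.078 -.18 0 0 0 0;0 -.078 -.18 0 0 0 0;0 -.078 -.18 0 0 0 0")

```text
clock: 46.07
position: [437.3, -305.6, 214.7]
eef_rot: [-3.141, 0.001, 1.453]
wrist_force: [-0.0, -0.5, -0.2]
opening: 34.0
grasp_force: 63.1
```

Emit:
step_arm(plan="0 0 -.067 -.07 0 0 0;0 0 -.067 -.07 0 0 0;0 0 -.067 -.11 0 0 0;0 0 -.067 -.11 0 0 0;0 0 -.067 -.11 0 0 0")

```text
clock: 46.48
position: [437.8, -367.6, 101.8]
eef_rot: [-3.137, -0.004, 1.456]
wrist_force: [0.5, 0.1, 1.4]
opening: 33.6
grasp_force: 63.1
```

Emit:
step_arm(plan="0 0 0 0 0 0 0;0 0 0 0 0 0 0;0 0 0 0 0 0 0")

```text
clock: 46.73
position: [441.5, -367.9, 107.3]
eef_rot: [3.139, 0.002, 1.459]
wrist_force: [-0.3, 0.0, -0.6]
opening: 34.1
grasp_force: 63.1
```

```bash
python3 -c "
from h import *
held()
c=snap('wrist',0)
for b in blobs(c,(0,40,30),(16,255,200),4,26,200): print('tray',b)
c=snap('scene',0)
for b in blobs(c,(5,60,90),(22,220,255),33,50,100): print('cav',b)
"; ls -t pics|head -1
```

```text
[ 441.2 -368.1  107. ] [3.139e+00 2.000e-03 1.458e+00] 33.741605846432165
3092 [[424.3, -383.7, 115.0], [441.8, -366.3, 115.4], [458.1, -349.5, 116.5]] ((435.65216064453125, -365.5239562988281), (36.13019561767578, 46.278526306152344), 82.8142318725586)
tray (array([384., 146.]), np.int32(60908), array([ 495.5, -338.3,    7.6,  255. ,  129.9,    2.8]))
cav (array([440., 137.]), np.int32(1264), array([552.7, 590.1,  39.7, 364.4, 102.7,   1. ]))
cav (array([270., 187.]), np.int32(153), array([441.9,  35.7,  44.7, 175. ,  22.1,  83.5]))
cav (array([289., 237.]), np.int32(187), array([595.6,   5.6,  43.2,  38. ,  41. ,  54.1]))
cav (array([321., 248.]), np.int32(188), array([669.5,  49.1,  43. ,  39.1,  38.2,   6.7]))
cav (array([302., 257.]), np.int32(212), array([661.3,  -2.9,  43.6,  36.9,  38. ,  85.7]))
wrist_46.78.png
```

Emit:
step_arm(plan="0 0 0 -.04 0 0 0;0 0 0 -.075 0 0 0;0 0 0 -.09 0 0 0;0 0 0 -.0925 0 0 0;0 0 0 -.0925 0 0 0")

```text
clock: 47.3
position: [439.7, -368.1, 12.1]
eef_rot: [-3.141, -0.001, 1.457]
wrist_force: [-0.3, 1.0, 0.5]
opening: 33.8
grasp_force: 79.3
```

Emit:
step_arm(plan="0 0 0 0 0 0 0;.62 0 0 0 0 0 0;.62 0 0 0 0 0 0;.62 0 0 0 0 0 0;.62 0 0 .03 0 0 0")

```text
clock: 47.72
position: [436.6, -367.3, 38.2]
eef_rot: [-3.135, -0.004, 1.456]
wrist_force: [-1.2, -0.2, 0.6]
opening: 52.8
grasp_force: 0.0
```

Emit:
step_arm(plan=".62 0 0 .04 0 0 0;.62 0 0 .08 0 0 0;.62 0 0 .12 0 0 0;.62 0 0.02 .15 0 0 0;.62 0 .04 .17 0 0 0")

```text
clock: 48.13
position: [440.7, -329.0, 216.0]
eef_rot: [3.138, 0.002, 1.455]
wrist_force: [0.2, 0.7, 0.6]
opening: 52.9
grasp_force: 0.0
```

Emit:
step_arm(plan=".62 .076 .17 0 0 0 0;.62 .076 .17 0 0 0 0;.62 .076 .17 0 0 0 0;.62 .076 .17 0 0 0 0;.62 .076 .17 0 0 0 0")

```text
clock: 48.55
position: [517.2, -152.1, 213.4]
eef_rot: [3.14, -0.001, 1.463]
wrist_force: [-0.6, 0.5, 0.3]
opening: 52.9
grasp_force: 0.0
```

Emit:
step_arm(plan=".62 .075 .164 -.03 0 0 0;.62 .075 .164 -.03 0 0 0;.62 .075 .164 -.03 0 0 0;.62 .075 .164 -.03 0 0 0;.62 .075 .164 -.03 0 0 0")

```text
clock: 48.97
position: [591.0, 12.6, 182.0]
eef_rot: [3.141, -0.003, 1.464]
wrist_force: [-0.9, 0.3, 0.5]
opening: 53.2
grasp_force: 0.0
```

Emit:
step_arm(plan=".58 0 0 -.04 0 0 0;.58 0 0 -.08 0 0 0;.58 0 0 -.1 0 0 0;.58 0 0 -.1 0 0 0;.58 0 0 -.1 0 0 0")

```text
clock: 49.38
position: [590.3, 5.6, 82.1]
eef_rot: [-3.14, -0.0, 1.457]
wrist_force: [0.7, 0.2, 0.5]
opening: 49.4
grasp_force: 0.0
```

Emit:
step_arm(plan=".58 0 0 0 0 0 0;.58 0 0 0 0 0 0;.58 0 0 0 0 0 0")

```text
clock: 49.63
position: [591.9, 5.6, 84.2]
eef_rot: [3.138, -0.0, 1.456]
wrist_force: [-0.2, -0.1, 0.5]
opening: 49.4
grasp_force: 0.0
```

Emit:
step_arm(plan=".58 0 0 -.03 0 0 0;.58 0 0 -.0475 0 0 0;.58 0 0 -.0475 0 0 0;0 0 0 -.0475 0 0 0;0 0 0 -.0475 0 0 0")

```text
clock: 50.05
position: [592.2, 5.9, 36.6]
eef_rot: [3.139, -0.001, 1.457]
wrist_force: [-0.4, 0.9, 0.1]
opening: 36.9
grasp_force: 60.0
```

Emit:
step_arm(plan="0 0 0 0 0 0 0;0 0 0 0 0 0 0;0 0 0 0 0 0 0")

```text
clock: 50.3
position: [591.6, 5.6, 35.7]
eef_rot: [3.14, -0.0, 1.457]
wrist_force: [1.5, -0.4, 0.3]
opening: 36.5
grasp_force: 60.1
```

Emit:
step_arm(plan="0 0 0 .02 0 0 0;0 0 0 .06 0 0 0;0 0 0 .1 0 0 0;0 0 0 .14 0 0 0;0 0 0 .18 0 0 0")

```text
clock: 50.72
position: [590.1, 5.8, 216.8]
eef_rot: [-3.141, -0.0, 1.458]
wrist_force: [2.0, -0.5, -0.1]
opening: 36.4
grasp_force: 62.7
```

Emit:
step_arm(plan="0 -.08 -.16 0 0 0 0;0 -.08 -.16 0 0 0 0;0 -.08 -.16 0 0 0 0;0 -.08 -.16 0 0 0 0;0 -.08 -.16 0 0 0 0")

```text
clock: 51.13
position: [507.7, -161.9, 214.2]
eef_rot: [-3.139, 0.003, 1.448]
wrist_force: [0.6, -0.2, -0.6]
opening: 36.8
grasp_force: 62.7
```

Emit:
step_arm(plan="0 -.0745 -.158 0 0 0 0;0 -.0745 -.158 0 0 0 0;0 -.0745 -.158 0 0 0 0;0 -.0745 -.158 0 0 0 0;0 -.0745 -.158 0 0 0 0")

```text
clock: 51.55
position: [431.6, -320.6, 214.0]
eef_rot: [-3.139, 0.002, 1.446]
wrist_force: [-0.1, -1.1, -0.5]
opening: 36.8
grasp_force: 62.7
```

Emit:
step_arm(plan="0 0 0 -.04 0 0 0;0 0 0 -.08 0 0 0;0 0 0 -.11 0 0 0;0 0 0 -.11 0 0 0;0 0 0 -.11 0 0 0")

```text
clock: 51.97
position: [435.7, -311.6, 104.3]
eef_rot: [-3.139, -0.002, 1.458]
wrist_force: [-0.1, 0.3, 0.5]
opening: 36.8
grasp_force: 62.7
```

Emit:
step_arm(plan="0 0 0 0 0 0 0;0 0 0 0 0 0 0;0 0 0 0 0 0 0")

```text
clock: 52.22
position: [437.5, -313.0, 106.8]
eef_rot: [3.139, 0.002, 1.457]
wrist_force: [0.4, 0.6, -0.5]
opening: 37.0
grasp_force: 62.7
```

```bash
python3 -c "
from h import *
held()
c=snap('side',0)
for b in blobs(c,(5,60,60),(24,220,255),9,36,60): print('side',b)
c=snap('scene',0)
for b in blobs(c,(5,60,90),(22,220,255),33,50,100): print('cav',b)
"; ls -t pics|head -1
```

```text
[ 437.2 -312.9  106.4] [3.139e+00 2.000e-03 1.457e+00] 36.94344600247014
398 [[418.2, -331.2, 114.4], [421.2, -313.5, 115.1], [455.4, -293.1, 117.2]] ((438.4700622558594, -312.0021667480469), (42.69098663330078, 40.709136962890625), 47.88733673095703)
side (array([230., 142.]), np.int32(233), array([ 880.6, -449. ,   22.3,  123.8,   67. ,   41.2]))
side (array([339., 180.]), np.int32(760), array([ 499.3, -334.9,   16.7,  250.3,  139.7,    3. ]))
side (array([324., 274.]), np.int32(751), array([415.2,  22.1,  11.9, 238.1,  53.5,  80.7]))
cav (array([440., 137.]), np.int32(1248), array([555. , 577.7,  39.7, 365.5,  99.8,   4.9]))
cav (array([271., 187.]), np.int32(153), array([443.1,  42.2,  44.6, 182.1,  22. ,  84.5]))
cav (array([321., 248.]), np.int32(185), array([669.4,  49.4,  43.3,  38.7,  38.6,  81.3]))
cav (array([302., 257.]), np.int32(216), array([660.7,  -4.3,  43. ,  36.8,  36.7,  82. ]))
wrist_52.27.png
```

Emit:
step_arm(plan="0 0 0 -.04 0 0 0;0 0 0 -.075 0 0 0;0 0 0 -.09 0 0 0;0 0 0 -.092 0 0 0;0 0 0 -.092 0 0 0")

```text
clock: 52.78
position: [436.3, -312.0, 12.7]
eef_rot: [-3.141, -0.001, 1.457]
wrist_force: [-0.0, 0.4, -0.0]
opening: 36.9
grasp_force: 85.8
```

Emit:
step_arm(plan="0 0 0 0 0 0 0;.62 0 0 0 0 0 0;.62 0 0 0 0 0 0;.62 0 0 0 0 0 0;.62 0 0 .03 0 0 0")

```text
clock: 53.2
position: [433.3, -311.5, 39.3]
eef_rot: [-3.136, -0.003, 1.456]
wrist_force: [-1.8, -0.2, -0.0]
opening: 53.2
grasp_force: 0.0
```

Emit:
step_arm(plan=".62 0 0 .04 0 0 0;.62 0 0 .08 0 0 0;.62 0 0 .12 0 0 0;.62 0 0 .16 0 0 0;.62 0 0 .17 0 0 0")

```text
clock: 53.62
position: [438.9, -312.8, 219.5]
eef_rot: [3.134, 0.005, 1.457]
wrist_force: [1.3, -0.6, -0.6]
opening: 53.0
grasp_force: 0.0
```

Emit:
step_arm(plan=".62 .111 .156 0 0 0 0;.62 .111 .156 0 0 0 0;.62 .111 .156 0 0 0 0;.62 .111 .156 0 0 0 0;.62 .111 .156 0 0 0 0")

```text
clock: 54.03
position: [549.0, -151.6, 213.5]
eef_rot: [3.14, -0.001, 1.461]
wrist_force: [-0.2, 0.4, 1.0]
opening: 53.0
grasp_force: 0.0
```

Emit:
step_arm(plan=".62 .11 .155 0 0 0 0;.62 .11 .155 0 0 0 0;.62 .11 .155 0 0 0 0;.62 .11 .155 0 0 0 0;.62 .11 .155 0 0 0 0")

```text
clock: 54.45
position: [658.3, 4.0, 212.7]
eef_rot: [3.141, -0.002, 1.461]
wrist_force: [0.3, 0.3, 0.5]
opening: 52.8
grasp_force: 0.0
```

Emit:
step_arm(plan=".58 0 0 -.04 0 0 0;.58 0 0 -.08 0 0 0;.58 0 0 -.12 0 0 0;.58 0 0 -.13 0 0 0;.58 0 0 -.13 0 0 0")

```text
clock: 54.87
position: [655.2, -2.2, 79.4]
eef_rot: [-3.136, 0.001, 1.457]
wrist_force: [0.2, 0.3, 0.5]
opening: 49.8
grasp_force: 0.0
```

Emit:
step_arm(plan=".58 0 0 0 0 0 0;.58 0 0 0 0 0 0;.58 0 0 0 0 0 0")

```text
clock: 55.12
position: [658.9, -1.1, 85.9]
eef_rot: [3.137, -0.001, 1.456]
wrist_force: [-0.3, -0.5, -0.4]
opening: 49.5
grasp_force: 0.0
```

Emit:
step_arm(plan=".58 0 -.001 -.03 0 0 0;.58 0 -.001 -.049 0 0 0;.58 0 -.001 -.049 0 0 0;0 0 -.001 -.049 0 0 0;0 0 -.001 -.049 0 0 0")

```text
clock: 55.53
position: [658.3, -2.0, 36.1]
eef_rot: [3.139, -0.001, 1.457]
wrist_force: [0.0, -0.1, 0.7]
opening: 33.9
grasp_force: 59.8
```

Emit:
step_arm(plan="0 0 0 0 0 0 0;0 0 0 0 0 0 0;0 0 0 0 0 0 0")

```text
clock: 55.78
position: [658.3, -2.2, 35.5]
eef_rot: [3.139, -0.0, 1.457]
wrist_force: [-0.7, -0.2, 6.4]
opening: 34.1
grasp_force: 60.6
```

Emit:
step_arm(plan="0 0 0 .02 0 0 0;0 0 0 .06 0 0 0;0 0 0 .1 0 0 0;0 0 0 .14 0 0 0;0 0 0 .18 0 0 0")

```text
clock: 56.2
position: [656.9, -2.3, 216.1]
eef_rot: [3.141, -0.0, 1.457]
wrist_force: [1.1, 0.3, -0.1]
opening: 34.2
grasp_force: 62.1
```

Emit:
step_arm(plan="0 -.05 -.18 0 0 0 0;0 -.05 -.18 0 0 0 0;0 -.05 -.18 0 0 0 0;0 -.05 -.18 0 0 0 0;0 -.05 -.18 0 0 0 0")

```text
clock: 56.62
position: [605.6, -189.6, 213.8]
eef_rot: [-3.141, 0.003, 1.45]
wrist_force: [-0.1, -0.5, -0.1]
opening: 34.3
grasp_force: 62.1
```

Emit:
step_arm(plan="0 -.0485 -.1805 0 0 0 0;0 -.0485 -.1805 0 0 0 0;0 -.0485 -.1805 0 0 0 0;0 -.0485 -.1805 0 0 0 0;0 -.0485 -.1805 0 0 0 0")

```text
clock: 57.03
position: [555.8, -370.2, 213.6]
eef_rot: [-3.141, 0.003, 1.449]
wrist_force: [-0.8, -1.0, -0.1]
opening: 33.7
grasp_force: 62.1
```

Emit:
step_arm(plan="0 0 0 -.04 0 0 0;0 0 0 -.08 0 0 0;0 0 0 -.11 0 0 0;0 0 0 -.11 0 0 0;0 0 0 -.11 0 0 0")

```text
clock: 57.45
position: [557.9, -362.7, 103.0]
eef_rot: [-3.139, -0.001, 1.457]
wrist_force: [0.8, 0.4, 0.6]
opening: 34.0
grasp_force: 62.1
```

Emit:
step_arm(plan="0 0 0 0 0 0 0;0 0 0 0 0 0 0;0 0 0 0 0 0 0")

```text
clock: 57.7
position: [560.2, -363.2, 106.5]
eef_rot: [3.138, 0.002, 1.457]
wrist_force: [0.1, 0.1, 0.1]
opening: 34.0
grasp_force: 62.1
```

```bash
python3 -c "
from h import *
held()
c=snap('wrist',0)
for b in blobs(c,(5,60,90),(24,220,255),15,30,200): print('intray',b)
"; ls -t pics|head -1
```

```text
[ 559.9 -363.2  106. ] [3.139e+00 1.000e-03 1.457e+00] 33.699939108647655
5363 [[542.7, -381.8, 114.0], [559.6, -363.7, 114.8], [576.5, -347.2, 116.0]] ((559.4739379882812, -364.3957824707031), (36.4787483215332, 35.793609619140625), 82.95687866210938)
intray (array([253., 124.]), np.int32(4677), array([ 506.8, -337.4,   20.2,  232. ,  129.7,    2.8]))
intray (array([ 87., 162.]), np.int32(1946), array([ 438.8, -312.3,   22.3,   38.3,   37.6,   79.5]))
intray (array([ 97., 267.]), np.int32(2227), array([ 423.9, -389.2,   20. ,   80. ,  162.4,   58.3]))
intray (array([116., 240.]), np.int32(2802), array([ 440.5, -367.6,   22.3,   36.7,   37.2,   83.6]))
wrist_57.75.png
```

Emit:
step_arm(plan="0 0 0 -.04 0 0 0;0 0 0 -.075 0 0 0;0 0 0 -.09 0 0 0;0 0 0 -.0915 0 0 0;0 0 0 -.0915 0 0 0")

```text
clock: 58.22
position: [558.7, -362.8, 12.0]
eef_rot: [-3.141, -0.001, 1.457]
wrist_force: [0.2, -0.7, 0.7]
opening: 34.0
grasp_force: 77.4
```

Emit:
step_arm(plan="0 0 0 0 0 0 0;.62 0 0 0 0 0 0;.62 0 0 0 0 0 0;.62 0 0 0 0 0 0;.62 0 0 .03 0 0 0")

```text
clock: 58.63
position: [555.3, -362.1, 36.9]
eef_rot: [-3.133, -0.003, 1.457]
wrist_force: [-1.5, -0.2, -1.1]
opening: 53.1
grasp_force: 0.0
```

Emit:
step_arm(plan=".62 0 0 .04 0 0 0;.62 0 0 .08 0 0 0;.62 0 0 .12 0 0 0;.62 0 0 .16 0 0 0;.62 0 0 .17 0 0 0")

```text
clock: 59.05
position: [561.1, -363.0, 220.3]
eef_rot: [3.133, 0.003, 1.457]
wrist_force: [0.8, 0.0, 0.6]
opening: 53.1
grasp_force: 0.0
```

Emit:
step_arm(plan=".62 .045 .18 0 0 0 0;.62 .045 .18 0 0 0 0;.62 .045 .18 0 0 0 0;.62 .045 .18 0 0 0 0;.62 .045 .18 0 0 0 0")

```text
clock: 59.47
position: [604.6, -175.4, 213.1]
eef_rot: [3.14, -0.002, 1.464]
wrist_force: [1.1, 0.5, 0.7]
opening: 52.9
grasp_force: 0.0
```

Emit:
step_arm(plan=".62 .045 .18 0 0 0 0;.62 .045 .18 0 0 0 0;.62 .045 .18 0 0 0 0;.62 .045 .18 0 0 0 0;.62 .045 .18 0 0 0 0")

```text
clock: 59.88
position: [648.5, 4.5, 212.8]
eef_rot: [3.141, -0.003, 1.464]
wrist_force: [-0.1, 0.5, 0.2]
opening: 53.0
grasp_force: 0.0
```

Emit:
step_arm(plan=".58 .0148 .0555 -.01 0 0 0;.58 .0148 .0555 -.04 0 0 0;.58 .0148 .0555 -.08 0 0 0;.58 .0148 .0555 -.11 0 0 0;.58 .0148 .0555 -.13 0 0 0")

```text
clock: 60.3
position: [662.0, 52.8, 78.5]
eef_rot: [-3.138, 0.001, 1.458]
wrist_force: [-0.9, -0.6, -0.4]
opening: 49.9
grasp_force: 0.0
```

Emit:
step_arm(plan=".58 0 0 0 0 0 0;.58 0 0 0 0 0 0;.58 0 0 0 0 0 0")

```text
clock: 60.55
position: [664.5, 52.9, 84.1]
eef_rot: [3.139, -0.001, 1.457]
wrist_force: [0.9, 0.1, 0.8]
opening: 49.6
grasp_force: 0.0
```

Emit:
step_arm(plan=".58 0 -.0005 -.03 0 0 0;.58 0 -.0005 -.0475 0 0 0;.58 0 -.0005 -.0475 0 0 0;0 0 -.0005 -.0475 0 0 0;0 0 -.0005 -.0475 0 0 0")

```text
clock: 60.97
position: [664.9, 52.6, 37.3]
eef_rot: [3.139, -0.001, 1.457]
wrist_force: [0.5, -0.6, 0.1]
opening: 36.8
grasp_force: 59.9
```

Emit:
step_arm(plan="0 0 0 0 0 0 0;0 0 0 0 0 0 0;0 0 0 0 0 0 0")

```text
clock: 61.22
position: [664.5, 52.3, 36.4]
eef_rot: [3.139, -0.001, 1.457]
wrist_force: [-0.0, 0.0, 5.3]
opening: 36.7
grasp_force: 60.6
```

Emit:
step_arm(plan="0 0 0 .02 0 0 0;0 0 0 .06 0 0 0;0 0 0 .1 0 0 0;0 0 0 .14 0 0 0;0 0 0 .18 0 0 0")

```text
clock: 61.63
position: [663.1, 52.2, 217.0]
eef_rot: [3.141, -0.0, 1.457]
wrist_force: [1.4, 0.1, 0.0]
opening: 36.7
grasp_force: 61.5
```

Emit:
step_arm(plan="0 -.054 -.18 0 0 0 0;0 -.054 -.18 0 0 0 0;0 -.054 -.18 0 0 0 0;0 -.054 -.18 0 0 0 0;0 -.054 -.18 0 0 0 0")

```text
clock: 62.05
position: [608.2, -134.6, 214.7]
eef_rot: [-3.141, 0.003, 1.45]
wrist_force: [-0.8, -1.5, -1.2]
opening: 36.3
grasp_force: 61.5
```

Emit:
step_arm(plan="0 -.053 -.179 0 0 0 0;0 -.053 -.179 0 0 0 0;0 -.053 -.179 0 0 0 0;0 -.053 -.179 0 0 0 0;0 -.053 -.179 0 0 0 0")

```text
clock: 62.47
position: [553.8, -314.2, 214.5]
eef_rot: [-3.141, 0.003, 1.449]
wrist_force: [0.3, -0.8, -1.3]
opening: 36.5
grasp_force: 61.5
```

Emit:
step_arm(plan="0 0 0 -.04 0 0 0;0 0 0 -.08 0 0 0;0 0 0 -.11 0 0 0;0 0 0 -.11 0 0 0;0 0 0 -.11 0 0 0")

```text
clock: 62.88
position: [555.7, -306.7, 104.1]
eef_rot: [-3.139, -0.001, 1.457]
wrist_force: [0.6, 0.6, 0.5]
opening: 36.8
grasp_force: 61.4
```

Emit:
step_arm(plan="0 0 0 0 0 0 0;0 0 0 0 0 0 0;0 0 0 0 0 0 0")

```text
clock: 63.13
position: [558.0, -307.1, 107.3]
eef_rot: [3.138, 0.001, 1.457]
wrist_force: [-0.1, 0.0, -1.2]
opening: 36.2
grasp_force: 61.4
```

Emit:
step_arm(plan="0 0 0 -.04 0 0 0;0 0 0 -.075 0 0 0;0 0 0 -.09 0 0 0;0 0 0 -.092 0 0 0;0 0 0 -.092 0 0 0")

```text
clock: 63.55
position: [556.8, -306.8, 13.2]
eef_rot: [-3.141, -0.001, 1.457]
wrist_force: [-0.2, -0.5, 0.7]
opening: 36.7
grasp_force: 91.7
```

Emit:
step_arm(plan="0 0 0 0 0 0 0;.62 0 0 0 0 0 0;.62 0 0 0 0 0 0;.62 0 0 0 0 0 0;.62 0 0 .03 0 0 0")

```text
clock: 63.97
position: [553.3, -306.4, 38.2]
eef_rot: [-3.134, -0.002, 1.457]
wrist_force: [-1.0, -1.2, -0.5]
opening: 53.3
grasp_force: 0.0
```

Emit:
step_arm(plan=".62 0 0 .04 0 0 0;.62 0 0 .08 0 0 0;.62 0 0 .12 0 0 0;.62 0 0 .16 0 0 0;.62 0 0 .2 0 0 0")

```text
clock: 64.38
position: [556.3, -306.6, 245.4]
eef_rot: [3.141, 0.0, 1.457]
wrist_force: [2.2, -1.1, -0.1]
opening: 53.0
grasp_force: 0.0
```

Emit:
step_arm(plan=".62 -.05 .03 .02 0 0 0;.62 -.05 .03 .02 0 0 0;.62 -.05 .03 .02 0 0 0;.62 -.05 .03 .02 0 0 0")

```text
clock: 64.72
position: [506.3, -276.9, 264.1]
eef_rot: [3.14, 0.003, 1.457]
wrist_force: [-0.7, -0.8, 0.1]
opening: 53.1
grasp_force: 0.0
```

```bash
python3 - <<'E'
from h import *
c=snap('wrist'); W=c['W']
m=(abs(W[...,2]-22.2)<1.2)&(abs(W[...,0]-499)<105)&(abs(W[...,1]+337)<52)
n,L,S,C=cv2.connectedComponentsWithStats(cv2.morphologyEx(m.astype(np.uint8),cv2.MORPH_OPEN,np.ones((3,3))))
for i in range(1,n):
    if S[i,4]>200:
        q=W[L==i]; A=np.c_[q[:,:2]-q[:,:2].mean(0),np.ones(len(q))]; k=np.linalg.lstsq(A,q[:,2],rcond=None)[0]
        print(S[i,4],cv2.minAreaRect(q[:,:2].astype(np.float32)),k.round(3))
for n in('scene','side'):
  c=snap(n)
  for b in blobs(c,(0,180,90),(5,255,255),60,95): print(n,'red',b)
  for b in blobs(c,(5,60,60),(22,255,255),58,68): print(n,'handle',b)
  for b in blobs(c,(15,120,120),(28,255,255),145,175): print(n,'yel',b)
E
ls -t pics|head -3
```

```text
443 ((561.0054321289062, -306.11175537109375), (28.17586898803711, 38.378135681152344), 41.930938720703125) [5.0000e-03 4.0000e-03 2.2311e+01]
609 ((438.4040832519531, -312.53045654296875), (36.589447021484375, 37.60578918457031), 62.947967529296875) [-6.0000e-03  2.0000e-03  2.2347e+01]
547 ((558.8772583007812, -364.6365661621094), (34.794185638427734, 35.78978729248047), 84.06424713134766) [ 1.0000e-03 -3.0000e-03  2.2342e+01]
514 ((440.6805114746094, -367.8141784667969), (37.1507682800293, 34.138607025146484), 79.89286804199219) [-3.000e-03  6.000e-03  2.235e+01]
scene red (array([228., 194.]), np.int32(166), array([418.5, -63.4,  87.6,  33.6,  41.1,  58. ]))
scene red (array([345., 218.]), np.int32(47), array([645.4, 145.6,  66.3,  16.8,  22.6,  20.7]))
scene red (array([ 10., 309.]), np.int32(215), array([ 402.2, -628.6,   76.4,    7.3,   55.3,    1.9]))
scene handle (array([433., 109.]), np.int32(42), array([497. , 611.5,  64.6,   8.7,  70.3,  88.1]))
scene handle (array([458., 129.]), np.int32(62), array([5.989e+02, 6.112e+02, 6.450e+01, 1.028e+02, 7.400e+00, 1.000e-01]))
scene handle (array([494., 156.]), np.int32(26), array([730.6, 619. ,  64.2,  32.1,  15.1,  58.3]))
scene handle (array([264., 183.]), np.int32(349), array([428.6,  43.2,  61.5, 189.8,  22.8,  86.2]))
scene yel (array([250., 244.]), np.int32(223), array([ 615. , -121.4,  157.6,   36.9,   40.7,   89.4]))
side red (array([416., 131.]), np.int32(656), array([ 301.2, -601.9,   78.9,  199. ,   19.5,    0.9]))
side red (array([339., 221.]), np.int32(196), array([415.4, -61.1,  86.5,  38.3,  37. ,  87.6]))
side red (array([217., 261.]), np.int32(55), array([642.8, 148.1,  65.1,  17.9,  20.6,  25.5]))
side handle (array([322., 257.]), np.int32(413), array([425.1,  45.9,  61. , 186.8,  17.8,  85.2]))
side yel (array([271., 171.]), np.int32(159), array([ 610.8, -116.1,  156.3,   40.3,   39. ,   42.2]))
side_64.87.png
scene_64.82.png
wrist_64.77.png
```

All four plinths are flat in the tray, the mallet is in its rest, the shuttle is out and the ram is up, so I am handing the job in.

```bash
python3 -c "
from rig import r
print(r.sign_off())"
```

```text
the job is handed in; nothing more can be done
None
```

I handed the job in at about 65 s: all four plinths were stamped and lie flat and apart in the tray, the mallet is back in its rest, the shuttle is out and the ram is up; `sign_off()` returned no verdict, and I never re-measured the bystanders, though no move was aimed near them.

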